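# Sort the anaesthetic kit back into its trays

## Robot

A 6-joint arm with a two-finger parallel gripper is mounted at the origin on the work surface. World frame = base frame: x ahead of the robot, y to its left, z up, the work surface at z = 0. Lengths are in m, angles in rad, forces in N, time in s.
With the tool pointing down it reaches from about 0.225 to 0.875 m from the base axis. Payload 3.4 kg.
Tool frame: the origin (TCP) lies between the finger pads; the fingertips stand 11 mm ahead of it and the grasp point (between the pads) lies 8 mm behind it (tips_ahead is the distance from the TCP to the fingertips, in m); z points along the fingers, x is the direction in which the jaws open and shut, and the axes are right-handed (so a half turn about z gives the same grasp; the last joint's range is limited). The gripper opens to 85 mm and grips with 20 to 120 N. Pads are 22 mm wide; open, the fingers measure 114 mm over their backs; the gripper's body (76 mm by 85 mm) begins 54 mm behind the grasp point. The pads swing forward as they close: fully open they stand 13 mm farther back than shut.
Start: joints at [-1.357, 0.276, 1.505, -0, 1.361, -0.121], TCP at [0.189, -0.543, 0.242] pointing down, gripper open.
Joint ranges: [-2.89, 2.89], [-0.75, 2.08], [0.22, 2.7], [-1.18, 4.32], [0.11, 2.71], [-2.7, 2.7]. Speed limits (rad/s): [2.57, 2.57, 3.14, 3.14, 3.14, 3.14].

## Interface

Orientations are given as a unit quaternion [w, x, y, z].
In Python, from rig import get_state, get_image, sign_off, masks_of, tips_ahead gives the robot as it stands.
- The arm moves only by the tool play_rows, never from a script. Its argument "series" is a list of rows, each an object of numbers: "fingers": the closure, from -1 (fully open) to 1 (shut); "dx", "dy", "dz": the shift along the world's x, y, z in mm; "turn": the turn about the world's z in rad. A call has 1 to 20 rows; each row shifts and turns the pose as measured when the row begins; what a row does not reach is not made up. A row lasts 1/12 s, in which the tool goes at most 41.7 mm and 7.16 degrees, less where a joint would pass 70% of its speed; a pose out of reach is approached as far as the arm can. A call with a gripper value outside its range is refused whole. The fingers move at their own pace and stop on an object; "squeeze" is the grip in N (left out, the last holds). Time passes only in rows, so rows that do not move let the fingers close. It gives the time, the measured TCP pose, the force and the opening at its end, in the units of the state.
- get_state(): the state, without advancing time (a new reading comes with each control period).
- get_image(name): name is "side" or "top"; returns a dict with "pixels" (400x640x3 uint8, red, green, blue), "vfov" (degrees; the focal length in pixels is half the picture's height over the tangent of half this angle, whatever the lens; pixels are square), "cx", "cy" (the principal point, pixels), "rvec" (rotation vector, rad) and "tvec" (3), from world to camera coordinates, as OpenCV has them. Camera axes: x right, y down, z forward; pixel columns grow to the right and rows downward; lengths in m; the calibration is good to about 2 mm. A picture is of the moment at which its call begins. There is no depth.
- sign_off(): hands the job in, once; it reports no verdict.
Trained networks look in a picture, given as the dict that the camera call returned (one of the last four; its "shot" number tells which), for a name from the list of things; names that differ only in an ending like _2 or _b are one class to them, and where a whole thing is asked for, a point or a joint stands for the part that bears it (a point fixed in the world has none). Each returns a list of dicts, best first, with "p" (0 to 1); they miss things now and then, are a little off and sometimes report something else, mostly with a low value. They report only what shows in the picture. A call takes as long as a camera call.
- masks_of(picture, label): "region" (400x640 bool, what is visible of it) and "xy" ([column, row] in pixels, amid what is visible of it).
The state is a dict: "clock": time; "qpos": joint angles; "qd": joint speeds; "effort": joint torques, N m; "position": TCP position; "ee_rot": TCP orientation; "contact_force": force on the tool from outside, world axes, zero at the start; "moment": the same for the moment, N m; "width": finger opening in m.
Only numpy, scipy, OpenCV 4.12 (cv2) and the standard library are available. Lean on these libraries where they do the work, as an engineer would, in place of code of your own. Each camera call takes 0.05 s, during which the arm holds its last target. There are 200 camera calls.

## Task

Sort the things left on the counter for the next patient: stand the two glass vials upright in the vial organiser, the large one in the large square bay and the small one in the small square bay; lay both syringes flat on the floor of the white injection tray, lengthwise and side by side; and lay the artery forceps flat in the middle of the kidney dish. Set the glass vials down, do not drop them, and leave the amber bottle and the roll of tape where they stand.

Things in the scene. Friction and masses are not known exactly. Their poses are not given: they have to be found in the camera images.
- vial_large: Large clear-glass injection vial (100 ml) with paper label and aluminium crimp cap, standing upright on the counter. Straight round body 52 mm in diameter from its foot up to 68 mm, then a sloping shoulder and narrow neck; cap 27 mm across; 95 mm tall in all; about 0.17 kg. Origin: centre of its foot; z points up the vial, yaw means nothing.
- vial_small: Small clear-glass injection vial (20 ml), same make, standing upright. Straight round body 30 mm in diameter from its foot up to 40 mm, then shoulder and neck; cap 27 mm across; 56 mm tall in all; about 0.045 kg. Origin: centre of its foot; z up.
- syringe_large: Large white plastic syringe (20 ml), plunger pushed home, lying flat on the counter. 118 mm long along its x axis, nozzle with grey cap to +x, thumb disc to -x. Barrel 21 mm in diameter from x = -37 to +45 mm; finger flange 40 mm wide (along y) and 21 mm high at x = -37 mm, which keeps it from rolling; the thin plunger rod is behind that. Origin: on the barrel's axis at mid-length, 10.5 mm above what it lies on. About 20 g.
- syringe_small: Smaller white plastic syringe (10 ml), same make, lying flat. 100 mm long along its x axis, nozzle to +x. Barrel 16 mm in diameter from x = -28 to +36 mm; finger flange 30 mm wide and 16 mm high at x = -28 mm. Origin: on the barrel's axis at mid-length, 8 mm above what it lies on. About 20 g.
- forceps: Steel artery forceps, closed, lying flat: 140 mm long along its x axis, jaws to +x, two finger rings (48 mm over both) to -x. Its middle, from x = -22 to +22 mm, is a straight flat-sided bar 10 mm wide (y) and 7 mm thick. Origin: at the centre of that bar, 3.5 mm above what it lies on; the balance point lies about 15 mm from it, to the ring side. About 45 g.
- vial_rack: Grey plastic vial organiser, fixed to the counter: an open tray 78 mm (x) by 166 mm (y), walls 18 mm high and 3 mm thick, floor 3 mm thick, with three bays in a row along y. Large bay, 72 x 72 mm, centred at x = 0, y = -44 mm; narrow middle bay holding loose rubber stoppers (below the walls); small bay, 48 x 48 mm, centred at x = 0, y = +56 mm. Origin: centre of the underside.
- syringe_tray: White plastic injection tray, fixed, empty: 138 mm (x) by 176 mm (y) outside (its rim bead 145 by 183 mm), 132 by 170 mm inside, walls 22 mm high (rim to 24 mm), floor 3 mm thick; the long side runs along y. Origin: centre of the underside.
- kidney_dish: Stainless steel kidney dish, fixed, empty: about 225 mm long (along y), 120 mm across (x), 40 mm high, floor 2 mm thick, walls flaring slightly outward. Its floor is a 92 mm wide strip bent like a kidney, with round ends that curve towards +x, the hollow side facing +x; at y = 0 the floor spans x = -39 to +53 mm, at y = +-58 mm x = -24 to +68 mm. Origin: on the underside, near the middle.
- amber_bottle: Bystander: amber glass bottle with black cap, 50 mm in diameter, 105 mm tall, standing near the far side. Not to be moved. Origin: centre of its foot.
- tape_roll: Bystander: roll of white tape lying flat, 72 mm in diameter, 25 mm high, near the far side. Not to be moved. Origin: centre of its underside.

How it is judged:
At the end, for the whole second after the job is handed in: Each vial upright (0.12 rad) on its bay's floor, centre within 14 mm of the bay's; both syringes flat on the tray floor, not stacked, within 35 degrees of lengthwise; forceps flat on the dish floor, middle within 35 mm across and 50 mm along of the dish origin; all at rest (x of vial_large in the frame of vial_rack between -0.014 and 0.014 m and y of vial_large in the frame of vial_rack between -0.058 and -0.03 m and z of each of vial_large, vial_small in the frame of vial_rack below 0.009 m and angle between each of vial_large, vial_small's own z axis and vertical below 0.12 rad and x of vial_small in the frame of vial_rack between -0.014 and 0.014 m and y of vial_small in the frame of vial_rack between 0.042 and 0.07 m and x of syringe_large in the frame of syringe_tray between -0.058 and 0.058 m and y of syringe_large in the frame of syringe_tray between -0.045 and 0.045 m and z of syringe_large in the frame of syringe_tray below 0.019 m and angle between syringe_large's own x axis and vertical between 1.42 and 1.72 rad and angle between the x axis of each of syringe_large, syringe_small and the y axis of syringe_tray, either way round below 0.6 rad and x of syringe_small in the frame of syringe_tray between -0.058 and 0.058 m and y of syringe_small in the frame of syringe_tray between -0.05 and 0.05 m and z of syringe_small in the frame of syringe_tray below 0.017 m and angle between syringe_small's own x axis and vertical between 1.42 and 1.72 rad and x of forceps in the frame of kidney_dish between -0.035 and 0.035 m and y of forceps in the frame of kidney_dish between -0.05 and 0.05 m and z of forceps in the frame of kidney_dish below 0.014 m and angle between forceps's own x axis and vertical between 1.42 and 1.72 rad and linear speed of each of vial_large, vial_small, syringe_large, syringe_small, forceps below 0.02 m/s and angular speed of each of vial_large, vial_small, syringe_large, syringe_small, forceps below 0.3 rad/s); the robot touches nothing.
It fails at once if the amber bottle was pushed more than 25 mm from its place (distance of amber_bottle from where it was at the start of the episode above 0.025 m).
It fails at once if the roll of tape was pushed more than 25 mm from its place (distance of tape_roll from where it was at the start of the episode above 0.025 m).
It fails at once if the large glass vial was dropped (in the air out of the fingers, faster than a fall of about 25 mm gives) (linear speed of vial_large above 0.7 m/s and contact force between vial_large and the fingers below 0.05 N).
It fails at once if the small glass vial was dropped (in the air out of the fingers, faster than a fall of about 25 mm gives) (linear speed of vial_small above 0.7 m/s and contact force between vial_small and the fingers below 0.05 N).
It also fails if it takes over 128 s, if anything falls off the work surface, if the arm or the gripper's body presses on something with over 40 N, if the wrist force passes 120 N, or if a joint passes its speed limit or range.

## Working session

There is one attempt and no reset: what is moved stays moved. The work goes in short steps, Python scripts to look and compute and a tool call to move; the robot and the scene stay as the last step left them, time stands still between calls to the robot, and variables do not carry over. Pictures are saved under pics/ and viewed, about 12 in all and at most 16, crops included, and the job is handed in when it is done.

Besides the shell and the picture viewer there is one more tool, called as name(argument=value, ...) on one line, values as JSON. play_rows: Moves the arm, as the interface text tells. Its arguments: {"type":"object","properties":{"series":{"type":"array"},"squeeze":{"type":"number"}},"required":["series"]}

```bash
mkdir -p pics
cat > h.py <<'E'
import numpy as np, cv2
from rig import *
def cam(p):
    f=200/np.tan(np.radians(p["vfov"])/2)
    return f,cv2.Rodrigues(np.array(p["rvec"],float))[0],np.array(p["tvec"],float).ravel()
def ray(p,uv,z):
    f,R,t=cam(p); uv=np.atleast_2d(uv).astype(float)
    d=np.c_[(uv[:,0]-p["cx"])/f,(uv[:,1]-p["cy"])/f,np.ones(len(uv))]@R
    c=-R.T@t
    return c+d*((z-c[2])/d[:,2])[:,None]
def proj(p,X):
    f,R,t=cam(p); q=np.atleast_2d(X)@R.T+t
    return np.c_[f*q[:,0]/q[:,2]+p["cx"],f*q[:,1]/q[:,2]+p["cy"]]
def save(p,n): cv2.imwrite("pics/"+n,p["pixels"][:,:,::-1])
E
python3 - <<'E'
from h import *
print(get_state(), tips_ahead)
P={n:get_image(n) for n in("top","side")}
for n,p in P.items():
    save(p,n+"0.png"); f,R,t=cam(p); print(n,f,p["cx"],p["cy"],-R.T@t,R[2])
hz=dict(vial_large=.095,vial_small=.056,syringe_large=.0105,syringe_small=.008,forceps=.0035,vial_rack=.018,syringe_tray=.024,kidney_dish=.04,amber_bottle=.105,tape_roll=.025)
for l,z in hz.items():
  for n,p in P.items():
    m=masks_of(p,l)
    for k in m[:2]:
        if k["p"]<.3: continue
        v,u=np.nonzero(k["region"])
        c,(w,h),a=cv2.minAreaRect(np.c_[u,v].astype(np.float32))
        print(l,n,round(k["p"],2),np.round(k["xy"]),len(u),"box",u.min(),u.max(),v.min(),v.max(),"rect",np.round([*c,w,h,a],1),"xyz",ray(p,c,z)[0].round(3), ray(p,c,0)[0].round(3))
E
```

```text
{'clock': 0.0, 'qpos': array([-1.35696943e+00,  2.76602316e-01,  1.50616915e+00,  2.54773254e-05,
        1.36067899e+00, -1.21021630e-01]), 'qd': array([ 0.00156589, -0.00109836, -0.00113698, -0.00215152,  0.00104566,
        0.00022946]), 'effort': array([-1.16181658e-03, -4.16779768e+01, -2.45805073e+01, -1.03706673e-04,
        1.11132808e-02,  5.86927541e-06]), 'position': array([ 0.18884096, -0.54255817,  0.24142116]), 'ee_rot': array([-6.34863865e-04,  8.15052123e-01, -5.79386895e-01, -6.78202936e-04]), 'contact_force': array([ 0.45698842, -0.71951598,  0.62023881]), 'moment': array([ 0.04515638, -0.00664622, -0.03145547]), 'width': 0.08567449174057498} 0.011
top 422.0651078618068 322.3596153787877 200.317847008705 [0.45212017 0.00697338 1.02932111] [ 0.13463196 -0.01270427 -0.99081423]
side 363.9980150580856 319.831656587971 199.32166166024865 [0.294366   0.7233742  0.48558293] [ 0.30266547 -0.81293858 -0.49751831]
vial_large top 0.85 [420. 279.] 543 box 407 435 267 290 rect [421.  278.5  23.   28.   90. ] xyz [ 0.413 -0.226  0.095] [ 0.409 -0.249  0.   ]
vial_large side 0.95
[... 2515 characters left out ...]
amber_bottle top 0.56 [317. 248.] 251 box 314 324 229 267 rect [318.8 248.2  38.8   7.4  80.5] xyz [ 0.472 -0.     0.105] [ 0.475 -0.001  0.   ]
amber_bottle side 0.63 [210. 243.] 1081 box 197 225 212 263 rect [210.3 237.5  51.9  26.2  81.9] xyz [0.662 0.296 0.105] [0.764 0.178 0.   ]
tape_roll top 0.8 [409. 149.] 622 box 398 428 132 162 rect [413. 147.  30.  30.  90.] xyz [ 0.727 -0.224  0.025] [ 0.734 -0.23   0.   ]
tape_roll top 0.48 [361. 266.] 461 box 353 373 237 286 rect [363.3 261.1  50.1  15.6  81.4] xyz [ 0.447 -0.107  0.025] [ 0.447 -0.109  0.   ]
tape_roll side 0.7 [294. 171.] 365 box 282 306 158 174 rect [294. 166.  16.  24.  90.] xyz [ 0.718 -0.193  0.025] [ 0.741 -0.243  0.   ]
```

Run:
```python
import cv2
a=cv2.imread("pics/top0.png")
cv2.imwrite("pics/top0c.png",cv2.resize(a[115:315,90:550],(800,348),interpolation=cv2.INTER_CUBIC))
cv2.imwrite("pics/top0d.png",cv2.resize(a[215:305,200:440],(800,300),interpolation=cv2.INTER_CUBIC))
```

```text
(no output)
```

View pics/top0c.png

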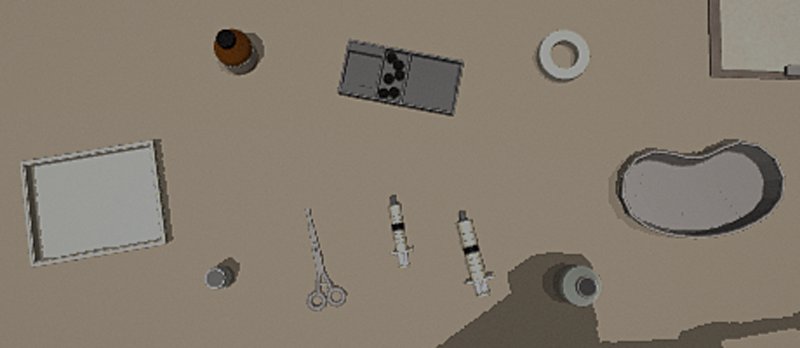

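View pics/top0d.png

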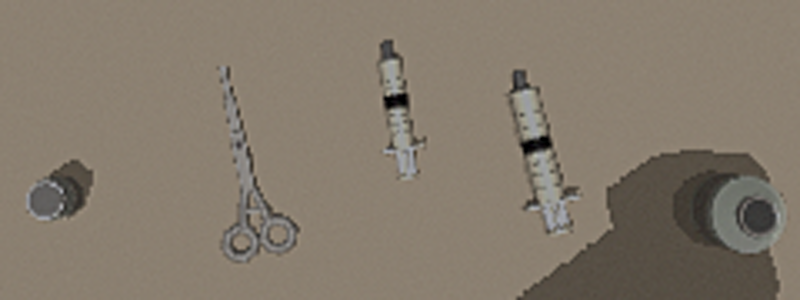

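View pics/side0.png

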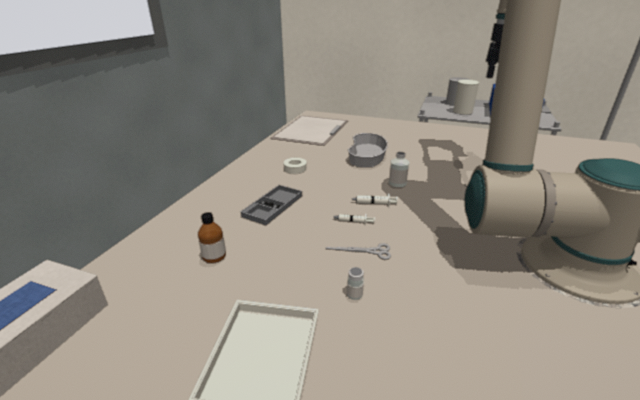

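Top view: left to right are the tray, small vial (213,275), forceps, two syringes and the large vial (427,280). The rack is upper centre, with its large bay on the right, and the kidney dish is on the right with its hollow towards +x. All the items can be reached.

```bash
cat > m.py <<'E'
from h import *
p=get_image("top"); s=get_image("side")
C=lambda *q:np.array(q)/(800/460)+[90,115]
D=lambda *q:np.array(q)/(800/240)+[200,215]
r=lambda n,uv,z:print(n,ray(p,uv,z)[:,:2].round(4).tolist())
r("vialL",D((758,215)),.095); r("vialS",D((45,199)),.056)
def line(n,a,b,z):
    X=ray(p,D(a,b),z)[:,:2]; d=X[0]-X[1]; print(n,X.mean(0).round(4),"len",np.linalg.norm(d).round(4),"yaw",np.degrees(np.arctan2(d[1],d[0])).round(1))
line("syrL",(518,70),(558,233),.0105); line("syrS",(387,40),(407,180),.008); line("forc",(222,66),(262,260),.003)
def box(n,q,z):
    X=ray(p,C(*q),z)[:,:2]; e=(X[0]-X[1])+(X[3]-X[2]); print(n,X.mean(0).round(4),"sides",np.linalg.norm(np.diff(X,axis=0),axis=1).round(3),"yaw of y",np.degrees(np.arctan2(e[1],e[0])).round(1)); return X
box("rack",[(349,40),(464,62),(453,116),(338,93)],.018)
box("tray",[(22,162),(157,141),(170,240),(33,264)],.024)
box("dish rim",[(617,185),(783,180),(783,180),(617,185)],.04)
r("dish bottom rim/hollow",C((690,237),(693,157)),.04)
# masks of vials triangulated
def tri(n,a,b):
    f,R,t=cam(p); g,Q,w=cam(s); 
    A=ray(p,a,0)[0]; cA=-R.T@t; B=ray(s,b,0)[0]; cB=-Q.T@w
    M=np.c_[A-cA,-(B-cB)]; k=np.linalg.lstsq(M,cB-cA,rcond=None)[0]
    x=cA+k[0]*(A-cA); y=cB+k[1]*(B-cB); print(n,((x+y)/2).round(4),"gap",np.linalg.norm(x-y).round(4))
tri("vialL cap",D((758,215))[0],(401,155)); tri("vialS cap",D((45,199))[0],(356,270))
E
python3 m.py
```

```text
vialL [[0.4113, -0.2397]]
vialS [[0.407, 0.236]]
syrL [ 0.4486 -0.1035] len 0.1191 yaw 14.9
syrS [ 0.4753 -0.0015] len 0.1014 yaw 9.9
forc [0.4346 0.109 ] len 0.1416 yaw 14.2
rack [0.69   0.0012] sides [0.166 0.079 0.164] yaw of y 80.5
tray [0.5034 0.4112] sides [0.185 0.137 0.184] yaw of y 101.2
dish rim [ 0.552  -0.4099] sides [0.228 0.    0.228] yaw of y 93.4
dish bottom rim/hollow [[0.4779, -0.3941], [0.5867, -0.4009]]
vialL cap [ 0.4108 -0.2424  0.085 ] gap 0.0003
vialS cap [0.4076 0.2361 0.0564] gap 0.0012
```

play_rows(series=[{"dx": 18.5, "dy": 25, "dz": 0, "fingers": -1}, {"dx": 18.5, "dy": 25}, {"dx": 18.5, "dy": 25}, {"dx": 18.5, "dy": 25}, {"dx": 18.5, "dy": 25}, {"dx": 18.5, "dy": 25}, {"dx": 18.5, "dy": 25}, {"dx": 18.5, "dy": 25}, {"dx": 18.5, "dy": 25}, {"dx": 18.5, "dy": 25}, {"dx": 18.5, "dy": 25}, {"dx": 18.5, "dy": 25}, {"dx": 0}, {"dx": 0}], squeeze=40)

```text
invalid input at $.series[0]: expected keys fingers, dx, dy, dz, turn
```

play_rows(series=[{"dx": 22, "dy": 30, "dz": 0, "turn": 0, "fingers": -1}, {"dx": 22, "dy": 30, "dz": 0, "turn": 0, "fingers": -1}, {"dx": 22, "dy": 30, "dz": 0, "turn": 0, "fingers": -1}, {"dx": 22, "dy": 30, "dz": 0, "turn": 0, "fingers": -1}, {"dx": 22, "dy": 30, "dz": 0, "turn": 0, "fingers": -1}, {"dx": 22, "dy": 30, "dz": 0, "turn": 0, "fingers": -1}, {"dx": 22, "dy": 30, "dz": 0, "turn": 0, "fingers": -1}, {"dx": 22, "dy": 30, "dz": 0, "turn": 0, "fingers": -1}, {"dx": 22, "dy": 30, "dz": 0, "turn": 0, "fingers": -1}, {"dx": 22, "dy": 30, "dz": 0, "turn": 0, "fingers": -1}, {"dx": 0, "dy": 0, "dz": 0, "turn": 0, "fingers": -1}], squeeze=40)

```text
clock: 2.12
position: [0.4143, -0.2325, 0.2425]
ee_rot: [0.0, 0.812, -0.583, 0.003]
contact_force: [-0.4, -1.4, 0.8]
width: 0.0854
```

play_rows(series=[{"dx": -3, "dy": -8, "dz": -35, "turn": 0, "fingers": -1}, {"dx": 0, "dy": 0, "dz": -35, "turn": 0, "fingers": -1}, {"dx": 0, "dy": 0, "dz": -20, "turn": 0, "fingers": -1}, {"dx": 0, "dy": 0, "dz": 0, "turn": 0, "fingers": -1}])

```text
clock: 2.45
position: [0.4149, -0.2391, 0.1532]
ee_rot: [0.001, 0.815, -0.579, 0.008]
contact_force: [-0.6, -0.1, -0.8]
width: 0.0856
```

Run:
```python
from h import *
a=get_image("top");b=get_image("side")
A=a["pixels"][220:320,350:500];B=b["pixels"][100:220,310:490]
o=np.hstack([cv2.resize(A,(400,267)),cv2.resize(B,(400,267))])
cv2.imwrite("pics/c1.png",o[:,:,::-1])
```

```text
(no output)
```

View pics/c1.png

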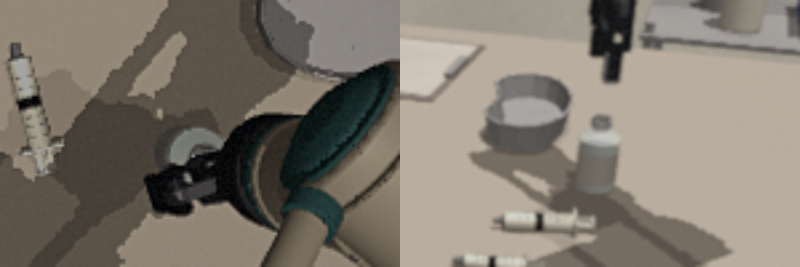

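The gripper is over the large vial in both views, so I'm descending.

play_rows(series=[{"dx": -3, "dy": -1, "dz": -30, "turn": 0, "fingers": -1}, {"dx": 0, "dy": 0, "dz": -30, "turn": 0, "fingers": -1}, {"dx": 0, "dy": 0, "dz": -30, "turn": 0, "fingers": -1}, {"dx": 0, "dy": 0, "dz": -15, "turn": 0, "fingers": -1}, {"dx": 0, "dy": 0, "dz": 0, "turn": 0, "fingers": -1}, {"dx": 0, "dy": 0, "dz": 0, "turn": 0, "fingers": 1}, {"dx": 0, "dy": 0, "dz": 0, "turn": 0, "fingers": 1}, {"dx": 0, "dy": 0, "dz": 0, "turn": 0, "fingers": 1}, {"dx": 0, "dy": 0, "dz": 0, "turn": 0, "fingers": 1}, {"dx": 0, "dy": 0, "dz": 0, "turn": 0, "fingers": 1}, {"dx": 0, "dy": 0, "dz": 0, "turn": 0, "fingers": 1}, {"dx": 0, "dy": 0, "dz": 0, "turn": 0, "fingers": 1}])

```text
clock: 3.55
position: [0.4261, -0.2546, 0.0675]
ee_rot: [0.002, 0.814, -0.58, 0.031]
contact_force: [0.1, -0.3, -1.4]
width: 0.0522
```

```bash
cat > look.py <<'E'
import sys
from h import *
from scipy.spatial.transform import Rotation as Ro
def st():
    s=get_state(); w,x,y,z=s["ee_rot"]; M=Ro.from_quat([x,y,z,w]).as_matrix()
    print("t",round(s["clock"],2),"pos",s["position"].round(4),"z",M[:,2].round(3),"jaw",np.degrees(np.arctan2(M[1,0],M[0,0])).round(1),"F",s["contact_force"].round(1),"w",s["width"].round(4),"q",s["qpos"].round(2))
st()
if len(sys.argv)>1:
    n=sys.argv[1]; s=[int(v) for v in sys.argv[2:6]]; t=[int(v) for v in sys.argv[6:10]]
    a=get_image("top");b=get_image("side")
    A=a["pixels"][s[2]:s[3],s[0]:s[1]];B=b["pixels"][t[2]:t[3],t[0]:t[1]]
    f=lambda I:cv2.resize(I,(int(I.shape[1]*400/I.shape[0]),400),interpolation=cv2.INTER_CUBIC)
    o=np.hstack([f(A),f(B)]); k=min(1,800/o.shape[1]); o=cv2.resize(o,None,fx=k,fy=k)
    cv2.imwrite(f"pics/{n}.png",o[:,:,::-1])
E
python3 look.py c2 370 490 220 320 350 450 100 200
```

```text
Traceback (most recent call last):
  File "look.py", line 7, in <module>
    st()
    ~~^^
  File "look.py", line 6, in st
    print("t",round(s["clock"],2),"pos",s["position"].round(4),"z",M[:,2].round(3),"jaw",np.degrees(np.arctan2(M[1,0],M[0,0])).round(1),"F",s["contact_force"].round(1),"w",s["width"].round(4),"q",s["qpos"].round(2))
                                                                                                                                                                            ^^^^^^^^^^^^^^^^
AttributeError: 'float' object has no attribute 'round'
```

```bash
sed -i 's/s\["width"\].round(4)/round(s["width"],4)/' look.py; python3 look.py c2 370 490 220 320 350 450 100 200
```

```text
t 3.55 pos [ 0.4261 -0.2546  0.0675] z [ 0.048 -0.04  -0.998] jaw -71.0 F [ 0.1 -0.3 -1.4] w 0.0522 q [-0.68  0.3   1.97 -0.    0.81  0.56]
```

View pics/c2.png

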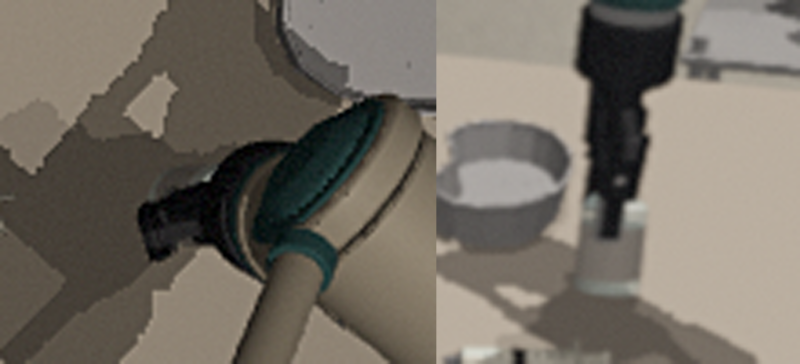

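play_rows(series=[{"dx": 0, "dy": 0, "dz": 0, "turn": 0, "fingers": -1}, {"dx": 0, "dy": 0, "dz": 0, "turn": 0, "fingers": -1}, {"dx": 0, "dy": 0, "dz": 0, "turn": 0, "fingers": -1}, {"dx": 0, "dy": 0, "dz": 0, "turn": 0, "fingers": -1}, {"dx": 0, "dy": 0, "dz": 0, "turn": 0, "fingers": -1}])

```text
clock: 4.07
position: [0.4262, -0.2546, 0.0674]
ee_rot: [0.002, 0.814, -0.58, 0.031]
contact_force: [0.0, -0.0, -0.4]
width: 0.0852
```

```bash
python3 look.py
```

```text
t 4.07 pos [ 0.4262 -0.2546  0.0674] z [ 0.048 -0.04  -0.998] jaw -71.0 F [ 0.  -0.  -0.4] w 0.0852 q [-0.68  0.3   1.97 -0.    0.81  0.56]
```

play_rows(series=[{"dx": 0, "dy": 0, "dz": 20, "turn": 0, "fingers": -1}, {"dx": 0, "dy": 0, "dz": 20, "turn": 0, "fingers": -1}, {"dx": 0, "dy": 0, "dz": 20, "turn": 0, "fingers": -1}, {"dx": 0, "dy": 0, "dz": 20, "turn": 0, "fingers": -1}])

```text
clock: 4.4
position: [0.4228, -0.2521, 0.1453]
ee_rot: [0.002, 0.814, -0.58, 0.025]
contact_force: [0.7, -0.3, 0.1]
width: 0.0851
```

```bash
python3 look.py
```

```text
t 4.4 pos [ 0.4228 -0.2521  0.1453] z [ 0.038 -0.032 -0.999] jaw -71.0 F [ 0.7 -0.3  0.1] w 0.0851 q [-0.68  0.21  1.86 -0.    1.02  0.56]
```

play_rows(series=[{"dx": 0, "dy": 0, "dz": 0, "turn": 0, "fingers": -1}, {"dx": 0, "dy": 0, "dz": 0, "turn": 0, "fingers": -1}])

```text
clock: 4.57
position: [0.425, -0.2539, 0.1494]
ee_rot: [0.002, 0.814, -0.58, 0.03]
contact_force: [0.0, -0.6, -0.5]
width: 0.0852
```

```bash
python3 look.py
```

```text
t 4.57 pos [ 0.425  -0.2539  0.1494] z [ 0.045 -0.038 -0.998] jaw -71.0 F [ 0.  -0.6 -0.5] w 0.0852 q [-0.68  0.2   1.86 -0.    1.02  0.56]
```

```bash
python3 look.py c3 370 490 220 320 350 450 100 200
python3 - <<'E'
from h import *
for n in("top","side"):
    p=get_image(n)
    for k in masks_of(p,"vial_large")[:1]:
        v,u=np.nonzero(k["region"]); print(n,k["p"],u.min(),u.max(),v.min(),v.max())
p=get_image("side")
for c in [(.411,-.241),(.420,-.250),(.43,-.26)]:
    print(c,proj(p,[[*c,0],[*c,.095]]).round(1).tolist())
E
```

```text
t 4.57 pos [ 0.425  -0.2539  0.1494] z [ 0.045 -0.038 -0.998] jaw -71.0 F [ 0.  -0.6 -0.5] w 0.0852 q [-0.68  0.2   1.86 -0.    1.02  0.56]
top 0.68 410 434 266 280
side 0.85 388 407 150 185
(0.411, -0.241) [[397.7, 182.2], [401.2, 151.8]]
(0.42, -0.25) [[395.2, 180.4], [398.5, 150.3]]
(0.43, -0.26) [[392.4, 178.5], [395.5, 148.5]]
```

View pics/c3.png

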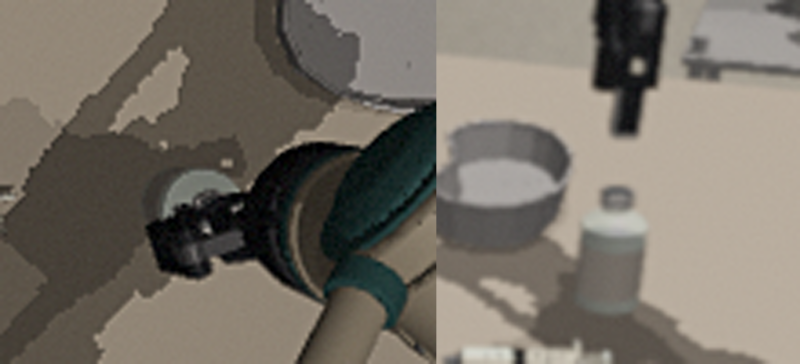

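play_rows(series=[{"dx": -12, "dy": 9, "dz": 0, "turn": 0, "fingers": -1}, {"dx": 0, "dy": 0, "dz": 0, "turn": 0, "fingers": -1}, {"dx": 0, "dy": 0, "dz": -12, "turn": 0, "fingers": -1}, {"dx": 0, "dy": 0, "dz": -12, "turn": 0, "fingers": -1}, {"dx": 0, "dy": 0, "dz": -12, "turn": 0, "fingers": -1}, {"dx": 0, "dy": 0, "dz": 0, "turn": 0, "fingers": -1}])

```text
clock: 5.42
position: [0.4135, -0.2454, 0.1093]
ee_rot: [0.002, 0.814, -0.58, 0.028]
contact_force: [-0.1, -0.2, -0.3]
width: 0.0857
```

```bash
python3 look.py
```

```text
t 5.42 pos [ 0.4135 -0.2454  0.1093] z [ 0.044 -0.036 -0.998] jaw -71.0 F [-0.1 -0.2 -0.3] w 0.0857 q [-0.68  0.23  1.94 -0.    0.91  0.56]
```

play_rows(series=[{"dx": 0, "dy": 0, "dz": -13, "turn": 0, "fingers": -1}, {"dx": 0, "dy": 0, "dz": -13, "turn": 0, "fingers": -1}, {"dx": 0, "dy": 0, "dz": -13, "turn": 0, "fingers": -1}, {"dx": 0, "dy": 0, "dz": -13, "turn": 0, "fingers": -1}, {"dx": 0, "dy": 0, "dz": -10, "turn": 0, "fingers": -1}, {"dx": 0, "dy": 0, "dz": 0, "turn": 0, "fingers": -1}])

```text
clock: 5.92
position: [0.4176, -0.2486, 0.0467]
ee_rot: [0.002, 0.814, -0.58, 0.031]
contact_force: [-0.4, 0.1, 0.3]
width: 0.0856
```

```bash
python3 look.py
```

```text
t 5.92 pos [ 0.4176 -0.2486  0.0467] z [ 0.048 -0.04  -0.998] jaw -71.1 F [-0.4  0.1  0.3] w 0.0856 q [-0.68  0.32  2.02 -0.    0.74  0.56]
```

play_rows(series=[{"dx": -3, "dy": 2, "dz": 0, "turn": 0, "fingers": -1}, {"dx": 0, "dy": 0, "dz": 0, "turn": 0, "fingers": 1}, {"dx": 0, "dy": 0, "dz": 0, "turn": 0, "fingers": 1}, {"dx": 0, "dy": 0, "dz": 0, "turn": 0, "fingers": 1}, {"dx": 0, "dy": 0, "dz": 0, "turn": 0, "fingers": 1}, {"dx": 0, "dy": 0, "dz": 0, "turn": 0, "fingers": 1}, {"dx": 0, "dy": 0, "dz": 0, "turn": 0, "fingers": 1}, {"dx": 0, "dy": 0, "dz": 15, "turn": 0, "fingers": 1}, {"dx": 0, "dy": 0, "dz": 15, "turn": 0, "fingers": 1}, {"dx": 0, "dy": 0, "dz": 15, "turn": 0, "fingers": 1}, {"dx": 0, "dy": 0, "dz": 15, "turn": 0, "fingers": 1}, {"dx": 0, "dy": 0, "dz": 0, "turn": 0, "fingers": 1}])

```text
clock: 6.92
position: [0.415, -0.247, 0.111]
ee_rot: [0.002, 0.814, -0.58, 0.032]
contact_force: [0.4, -0.7, -2.5]
width: 0.051
```

```bash
python3 look.py c4 370 490 220 320 350 450 100 200
```

```text
t 6.92 pos [ 0.415 -0.247  0.111] z [ 0.049 -0.041 -0.998] jaw -71.1 F [ 0.4 -0.7 -2.5] w 0.051 q [-0.68  0.23  1.94 -0.    0.91  0.56]
```

View pics/c4.png

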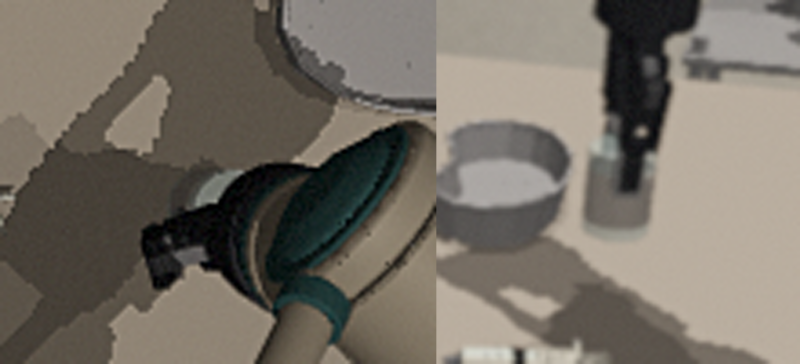

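```bash
cat > vm.py <<'E'
from h import *
import sys
l,z0,r,hb=sys.argv[1],*map(float,sys.argv[2:5])
for n in("side","top"):
    p=get_image(n); m=masks_of(p,l)
    if not m: continue
    v,u=np.nonzero(m[0]["region"]); print(n,round(m[0]["p"],2),"mask",u.min(),u.max(),v.min(),v.max())
    T=get_state()["position"]; a=np.linspace(0,6.28,40); 
    for o in (-8,0,8,16):
        c=T[:2]+o/1000*np.array([.946,.326])
        q=np.vstack([np.c_[c[0]+r*np.cos(a),c[1]+r*np.sin(a),0*a+z0+h] for h in(0,hb)])
        w=proj(p,q); print(o,w.min(0).round(1),w.max(0).round(1))
E
python3 vm.py vial_large .064 .026 .068
```

```text
side 0.88 mask 390 410 132 166
-8 [393.1 135.4] [414.8 165.2]
0 [390.3 135.4] [411.9 165.2]
8 [387.5 135.3] [408.9 165.2]
16 [384.7 135.3] [406.  165.2]
top 0.74 mask 416 433 267 278
-8 [415.9 270. ] [448.2 296.2]
0 [414.8 266.6] [447.  292.4]
8 [413.6 263.2] [445.7 288.7]
16 [412.5 259.8] [444.4 285. ]
```

play_rows(series=[{"dx": 10, "dy": 7, "dz": 0, "turn": 0, "fingers": 1}, {"dx": 19, "dy": 14.5, "dz": 0, "turn": 0, "fingers": 1}, {"dx": 19, "dy": 14.5, "dz": 0, "turn": 0, "fingers": 1}, {"dx": 19, "dy": 14.5, "dz": 0, "turn": 0, "fingers": 1}, {"dx": 19, "dy": 14.5, "dz": 0, "turn": 0, "fingers": 1}, {"dx": 19, "dy": 14.5, "dz": 0, "turn": 0, "fingers": 1}, {"dx": 19, "dy": 14.5, "dz": 0, "turn": 0, "fingers": 1}, {"dx": 19, "dy": 14.5, "dz": 0, "turn": 0, "fingers": 1}, {"dx": 19, "dy": 14.5, "dz": 0, "turn": 0, "fingers": 1}, {"dx": 19, "dy": 14.5, "dz": 0, "turn": 0, "fingers": 1}, {"dx": 19, "dy": 14.5, "dz": 0, "turn": 0, "fingers": 1}, {"dx": 19, "dy": 14.5, "dz": 0, "turn": 0, "fingers": 1}, {"dx": 19, "dy": 14.5, "dz": 0, "turn": 0, "fingers": 1}, {"dx": 10, "dy": 7, "dz": 0, "turn": 0, "fingers": 1}, {"dx": 0, "dy": 0, "dz": 0, "turn": 0, "fingers": 1}])

```text
clock: 8.47
position: [0.664, -0.0445, 0.0898]
ee_rot: [0.006, 0.813, -0.582, 0.015]
contact_force: [1.0, -0.4, -1.8]
width: 0.051
```

```bash
python3 look.py
```

```text
t 8.47 pos [ 0.664  -0.0445  0.0898] z [ 0.017 -0.026 -1.   ] jaw -71.2 F [ 1.  -0.4 -1.8] w 0.051 q [-0.16  0.51  1.53 -0.03  1.08  1.1 ]
```

play_rows(series=[{"dx": 9, "dy": 1, "dz": 0, "turn": 0, "fingers": 1}, {"dx": 8, "dy": 0, "dz": 0, "turn": 0, "fingers": 1}, {"dx": 0, "dy": 0, "dz": 0, "turn": 0, "fingers": 1}, {"dx": 0, "dy": 0, "dz": -10, "turn": 0, "fingers": 1}, {"dx": 0, "dy": 0, "dz": 0, "turn": 0, "fingers": 1}])

```text
clock: 8.88
position: [0.6787, -0.0462, 0.0768]
ee_rot: [0.008, 0.813, -0.583, 0.012]
contact_force: [-0.2, 0.3, -1.8]
width: 0.0508
```

```bash
python3 look.py c5 270 370 120 200 220 320 140 220; python3 vm.py vial_large .03 .026 .068
```

```text
t 8.88 pos [ 0.6787 -0.0462  0.0768] z [ 0.01  -0.028 -1.   ] jaw -71.3 F [-0.2  0.3 -1.8] w 0.0508 q [-0.16  0.54  1.5  -0.03  1.08  1.1 ]
side 0.81 mask 273 294 160 193
-8 [276.3 160.6] [297.5 192.8]
0 [273.2 160.6] [294.5 192.7]
8 [270.1 160.6] [291.5 192.7]
16 [267.  160.5] [288.6 192.7]
top 0.51 mask 330 351 162 174
-8 [330.2 148.3] [354.2 176.6]
0 [329.2 145. ] [353.2 173.5]
8 [328.2 141.8] [352.1 170.3]
16 [327.2 138.5] [351.  167.2]
```

View pics/c5.png

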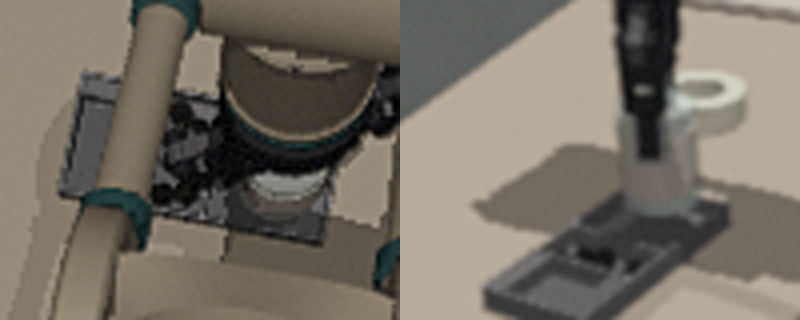

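play_rows(series=[{"dx": 4, "dy": 4, "dz": -4, "turn": 0, "fingers": 1}, {"dx": 0, "dy": 0, "dz": -6, "turn": 0, "fingers": 1}, {"dx": 0, "dy": 0, "dz": -6, "turn": 0, "fingers": 1}, {"dx": 0, "dy": 0, "dz": 0, "turn": 0, "fingers": 1}])

```text
clock: 9.52
position: [0.6853, -0.0412, 0.0632]
ee_rot: [0.007, 0.813, -0.582, 0.015]
contact_force: [-0.2, -0.0, -1.8]
width: 0.051
```

play_rows(series=[{"dx": 0, "dy": 0, "dz": -3, "turn": 0, "fingers": 1}, {"dx": 0, "dy": 0, "dz": -3, "turn": 0, "fingers": 1}, {"dx": 0, "dy": 0, "dz": 0, "turn": 0, "fingers": 1}])

```text
clock: 9.77
position: [0.6848, -0.0409, 0.0555]
ee_rot: [0.007, 0.813, -0.582, 0.014]
contact_force: [-0.0, 0.0, -1.6]
width: 0.0513
```

play_rows(series=[{"dx": 0, "dy": 0, "dz": -2, "turn": 0, "fingers": 1}, {"dx": 0, "dy": 0, "dz": 0, "turn": 0, "fingers": 1}, {"dx": 0, "dy": 0, "dz": -2, "turn": 0, "fingers": 1}, {"dx": 0, "dy": 0, "dz": 0, "turn": 0, "fingers": 1}])

```text
clock: 10.1
position: [0.6849, -0.0412, 0.0528]
ee_rot: [0.007, 0.813, -0.582, 0.015]
contact_force: [0.1, -0.9, -1.5]
width: 0.0509
```

play_rows(series=[{"dx": 0, "dy": 0, "dz": -2, "turn": 0, "fingers": 1}, {"dx": 0, "dy": 0, "dz": 0, "turn": 0, "fingers": 1}])

```text
clock: 10.27
position: [0.6854, -0.0414, 0.0527]
ee_rot: [0.007, 0.813, -0.582, 0.016]
contact_force: [0.7, -0.0, -1.5]
width: 0.0507
```

play_rows(series=[{"dx": 0, "dy": 0, "dz": -4, "turn": 0, "fingers": 1}, {"dx": 0, "dy": 0, "dz": 0, "turn": 0, "fingers": 1}])

```text
clock: 10.43
position: [0.6858, -0.0416, 0.0532]
ee_rot: [0.006, 0.813, -0.582, 0.017]
contact_force: [0.1, -0.5, -1.3]
width: 0.051
```

play_rows(series=[{"dx": 0, "dy": 0, "dz": 0, "turn": 0, "fingers": -0.3}, {"dx": 0, "dy": 0, "dz": 0, "turn": 0, "fingers": -0.4}, {"dx": 0, "dy": 0, "dz": 0, "turn": 0, "fingers": -0.55}, {"dx": 0, "dy": 0, "dz": 0, "turn": 0, "fingers": -0.55}, {"dx": 0, "dy": 0, "dz": 0, "turn": 0, "fingers": -0.7}, {"dx": 0, "dy": 0, "dz": 0, "turn": 0, "fingers": -0.7}])

```text
clock: 10.93
position: [0.6867, -0.0418, 0.0525]
ee_rot: [0.006, 0.813, -0.582, 0.018]
contact_force: [-0.2, -0.6, -0.3]
width: 0.0722
```

```bash
python3 look.py; python3 vm.py vial_large .003 .026 .068
```

```text
t 10.93 pos [ 0.6867 -0.0418  0.0525] z [ 0.022 -0.03  -0.999] jaw -71.2 F [-0.2 -0.6 -0.3] w 0.0722 q [-0.15  0.57  1.52 -0.03  1.03  1.11]
side 0.77 mask 272 291 170 201
-8 [274.  170.2] [295.1 202.1]
0 [271.  170.2] [292.1 202.1]
8 [267.9 170.2] [289.2 202.1]
16 [264.8 170.2] [286.2 202. ]
top 0.45 mask 328 349 162 173
-8 [328.3 148.6] [351.5 176.1]
0 [327.3 145.4] [350.4 173.1]
8 [326.3 142.3] [349.4 170.1]
16 [325.4 139.1] [348.3 167. ]
```

play_rows(series=[{"dx": 0, "dy": 0, "dz": 15, "turn": 0, "fingers": -0.8}, {"dx": 0, "dy": 0, "dz": 20, "turn": 0, "fingers": -0.8}, {"dx": 0, "dy": 0, "dz": 20, "turn": 0, "fingers": -0.8}, {"dx": 0, "dy": 0, "dz": 20, "turn": 0, "fingers": -0.8}, {"dx": -15, "dy": -4, "dz": 10, "turn": -0.07, "fingers": -0.8}, {"dx": -20, "dy": -5, "dz": 0, "turn": 0, "fingers": -0.8}, {"dx": -20, "dy": -5, "dz": 0, "turn": 0, "fingers": -0.8}, {"dx": -20, "dy": -5, "dz": 0, "turn": 0, "fingers": -0.5}, {"dx": -20, "dy": -5, "dz": 0, "turn": 0, "fingers": -0.3}, {"dx": -20, "dy": -5, "dz": 0, "turn": 0, "fingers": -0.1}, {"dx": -20, "dy": -5, "dz": 0, "turn": 0, "fingers": -0.1}, {"dx": -20, "dy": -5, "dz": 0, "turn": 0, "fingers": -0.1}, {"dx": -20, "dy": -5, "dz": 0, "turn": 0, "fingers": -0.1}, {"dx": -20, "dy": -5, "dz": 0, "turn": 0, "fingers": -0.1}, {"dx": -20, "dy": -5, "dz": 0, "turn": 0, "fingers": -0.1}, {"dx": -15, "dy": -5, "dz": 0, "turn": 0, "fingers": -0.1}, {"dx": 0, "dy": 0, "dz": 0, "turn": 0, "fingers": -0.1}])

```text
clock: 12.55
position: [0.4464, -0.1014, 0.1413]
ee_rot: [0.005, 0.792, -0.611, 0.019]
contact_force: [-0.3, -0.9, 0.5]
width: 0.0469
```

```bash
python3 look.py
```

```text
t 12.55 pos [ 0.4464 -0.1014  0.1413] z [ 0.023 -0.032 -0.999] jaw -75.3 F [-0.3 -0.9  0.5] w 0.0469 q [-0.36  0.17  1.92 -0.03  1.01  0.97]
```

play_rows(series=[{"dx": 2, "dy": -2, "dz": -15, "turn": 0, "fingers": -0.1}, {"dx": 0, "dy": 0, "dz": -15, "turn": 0, "fingers": -0.1}, {"dx": 0, "dy": 0, "dz": -15, "turn": 0, "fingers": -0.1}, {"dx": 0, "dy": 0, "dz": -15, "turn": 0, "fingers": -0.1}, {"dx": 0, "dy": 0, "dz": -15, "turn": 0, "fingers": -0.1}, {"dx": 0, "dy": 0, "dz": -15, "turn": 0, "fingers": -0.1}, {"dx": 0, "dy": 0, "dz": 0, "turn": 0, "fingers": -0.1}])

```text
clock: 13.13
position: [0.4552, -0.1047, 0.0517]
ee_rot: [0.002, 0.791, -0.612, 0.026]
contact_force: [-1.3, 0.4, -0.2]
width: 0.0464
```

```bash
python3 look.py c6 310 410 210 310 330 430 150 250
```

```text
t 13.13 pos [ 0.4552 -0.1047  0.0517] z [ 0.039 -0.036 -0.999] jaw -75.5 F [-1.3  0.4 -0.2] w 0.0464 q [-0.36  0.29  2.04 -0.03  0.76  0.98]
```

View pics/c6.png

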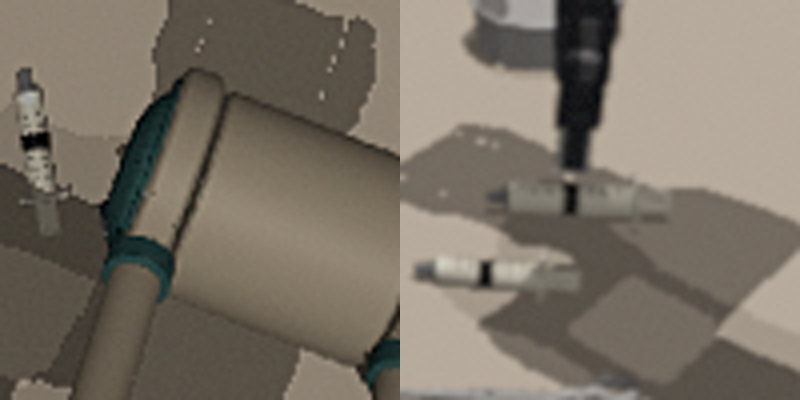

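play_rows(series=[{"dx": -6, "dy": 1, "dz": -10, "turn": 0, "fingers": -0.1}, {"dx": -1, "dy": 0, "dz": -10, "turn": 0, "fingers": -0.1}, {"dx": -1, "dy": 0, "dz": -10, "turn": 0, "fingers": -0.1}, {"dx": -1, "dy": 0, "dz": -6, "turn": 0, "fingers": -0.1}, {"dx": 0, "dy": 0, "dz": 0, "turn": 0, "fingers": -0.1}])

```text
clock: 13.65
position: [0.4545, -0.1061, 0.0223]
ee_rot: [-0.001, 0.791, -0.611, 0.035]
contact_force: [-0.8, -0.0, 0.1]
width: 0.0469
```

play_rows(series=[{"dx": -6, "dy": 2, "dz": -6, "turn": 0, "fingers": -0.1}, {"dx": 0, "dy": 0, "dz": -3, "turn": 0, "fingers": -0.1}, {"dx": 0, "dy": 0, "dz": 0, "turn": 0, "fingers": -0.1}])

```text
clock: 13.9
position: [0.4503, -0.1046, 0.0146]
ee_rot: [-0.001, 0.791, -0.611, 0.037]
contact_force: [0.4, -0.4, -0.4]
width: 0.047
```

```bash
python3 look.py
```

```text
t 13.9 pos [ 0.4503 -0.1046  0.0146] z [ 0.061 -0.044 -0.997] jaw -75.5 F [ 0.4 -0.4 -0.4] w 0.047 q [-0.36  0.34  2.11 -0.03  0.62  0.98]
```

play_rows(series=[{"dx": 0, "dy": 0, "dz": 0, "turn": 0, "fingers": 1}, {"dx": 0, "dy": 0, "dz": 0, "turn": 0, "fingers": 1}, {"dx": 0, "dy": 0, "dz": 0, "turn": 0, "fingers": 1}, {"dx": 0, "dy": 0, "dz": 0, "turn": 0, "fingers": 1}, {"dx": 0, "dy": 0, "dz": 0, "turn": 0, "fingers": 1}, {"dx": 0, "dy": 0, "dz": 15, "turn": 0, "fingers": 1}, {"dx": 0, "dy": 0, "dz": 20, "turn": 0, "fingers": 1}, {"dx": 0, "dy": 0, "dz": 25, "turn": 0, "fingers": 1}, {"dx": 0, "dy": 0, "dz": 25, "turn": 0, "fingers": 1}, {"dx": 0, "dy": 0, "dz": 25, "turn": 0, "fingers": 1}, {"dx": 0, "dy": 0, "dz": 20, "turn": 0, "fingers": 1}, {"dx": 0, "dy": 0, "dz": 0, "turn": 0, "fingers": 1}])

```text
clock: 14.9
position: [0.4486, -0.104, 0.1498]
ee_rot: [-0.001, 0.791, -0.611, 0.036]
contact_force: [1.6, -0.2, 0.5]
width: 0.0195
```

```bash
python3 look.py
```

```text
t 14.9 pos [ 0.4486 -0.104   0.1498] z [ 0.057 -0.042 -0.997] jaw -75.5 F [ 1.6 -0.2  0.5] w 0.0195 q [-0.36  0.15  1.93 -0.02  1.    0.96]
```

play_rows(series=[{"dx": 1, "dy": 15, "dz": 0, "turn": 0.08, "fingers": 1}, {"dx": 1, "dy": 27, "dz": 0, "turn": 0.08, "fingers": 1}, {"dx": 1, "dy": 27, "dz": 0, "turn": 0.08, "fingers": 1}, {"dx": 1, "dy": 27, "dz": 0, "turn": 0.08, "fingers": 1}, {"dx": 1, "dy": 27, "dz": 0, "turn": 0.08, "fingers": 1}, {"dx": 1, "dy": 27, "dz": 0, "turn": 0.08, "fingers": 1}, {"dx": 1, "dy": 27, "dz": 0, "turn": 0.08, "fingers": 1}, {"dx": 1, "dy": 27, "dz": 0, "turn": 0.08, "fingers": 1}, {"dx": 1, "dy": 27, "dz": 0, "turn": 0.08, "fingers": 1}, {"dx": 1, "dy": 27, "dz": 0, "turn": 0.08, "fingers": 1}, {"dx": 1, "dy": 27, "dz": 0, "turn": 0.08, "fingers": 1}, {"dx": 1, "dy": 27, "dz": 0, "turn": 0.08, "fingers": 1}, {"dx": 1, "dy": 27, "dz": 0, "turn": 0.08, "fingers": 1}, {"dx": 1, "dy": 27, "dz": 0, "turn": 0.08, "fingers": 1}, {"dx": 1, "dy": 27, "dz": 0, "turn": 0.08, "fingers": 1}, {"dx": 1, "dy": 27, "dz": 0, "turn": 0.08, "fingers": 1}, {"dx": 1, "dy": 27, "dz": 0, "turn": 0.08, "fingers": 1}, {"dx": 1, "dy": 27, "dz": 0, "turn": 0.08, "fingers": 1}, {"dx": 1, "dy": 15, "dz": 0, "turn": 0.08, "fingers": 1}, {"dx": 0, "dy": 0, "dz": 0, "turn": 0, "fingers": 1}])

```text
clock: 16.57
position: [0.4582, 0.4054, 0.1332]
ee_rot: [-0.021, 0.99, 0.137, 0.019]
contact_force: [0.3, -0.5, -0.8]
width: 0.0192
```

```bash
python3 look.py c7 90 210 180 300 180 330 270 400
```

```text
t 16.57 pos [0.4582 0.4054 0.1332] z [ 0.032  0.048 -0.998] jaw 15.8 F [ 0.3 -0.5 -0.8] w 0.0192 q [0.6  0.38 1.63 0.02 1.07 0.31]
```

View pics/c7.png

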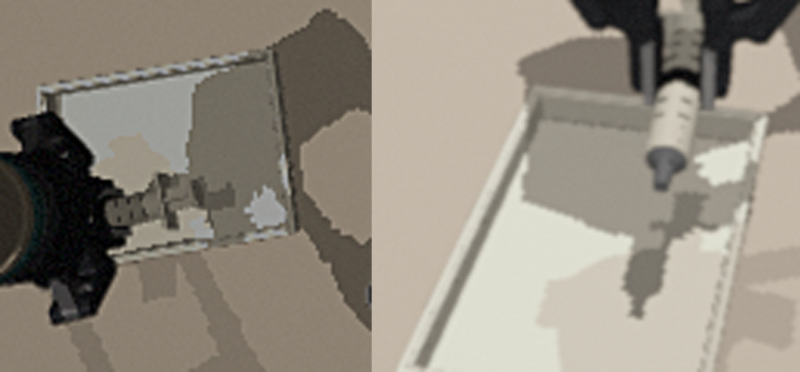

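play_rows(series=[{"dx": 8, "dy": 0, "dz": -10, "turn": -0.08, "fingers": 1}, {"dx": 7, "dy": 0, "dz": -15, "turn": 0, "fingers": 1}, {"dx": 0, "dy": 0, "dz": -15, "turn": 0, "fingers": 1}, {"dx": 0, "dy": 0, "dz": -15, "turn": 0, "fingers": 1}, {"dx": 0, "dy": 0, "dz": -10, "turn": 0, "fingers": 1}, {"dx": 0, "dy": 0, "dz": 0, "turn": 0, "fingers": 1}])

```text
clock: 17.17
position: [0.4715, 0.3939, 0.0646]
ee_rot: [-0.016, 0.996, 0.087, 0.017]
contact_force: [-0.8, -0.4, 0.5]
width: 0.0196
```

```bash
python3 look.py
```

```text
t 17.17 pos [0.4715 0.3939 0.0646] z [ 0.032  0.036 -0.999] jaw 10.0 F [-0.8 -0.4  0.5] w 0.0196 q [0.58 0.46 1.7  0.02 0.93 0.39]
```

play_rows(series=[{"dx": 1, "dy": 11, "dz": -8, "turn": 0, "fingers": 1}, {"dx": 1, "dy": 0, "dz": -10, "turn": 0, "fingers": 1}, {"dx": 0, "dy": 0, "dz": -10, "turn": 0, "fingers": 1}, {"dx": 0, "dy": 0, "dz": -8, "turn": 0, "fingers": 1}, {"dx": 0, "dy": 0, "dz": 0, "turn": 0, "fingers": 1}])

```text
clock: 17.58
position: [0.4745, 0.4047, 0.0267]
ee_rot: [-0.017, 0.996, 0.086, 0.018]
contact_force: [-0.5, -0.4, 0.6]
width: 0.0192
```

play_rows(series=[{"dx": 0, "dy": 0, "dz": -5, "turn": 0, "fingers": 1}, {"dx": 0, "dy": 0, "dz": -4, "turn": 0, "fingers": 1}, {"dx": 0, "dy": 0, "dz": 0, "turn": 0, "fingers": 1}])

```text
clock: 17.83
position: [0.4748, 0.405, 0.0185]
ee_rot: [-0.017, 0.996, 0.086, 0.019]
contact_force: [-0.8, -0.8, 2.0]
width: 0.0193
```

play_rows(series=[{"dx": 0, "dy": 0, "dz": 0, "turn": 0, "fingers": 0.2}, {"dx": 0, "dy": 0, "dz": 0, "turn": 0, "fingers": 0.2}, {"dx": 0, "dy": 0, "dz": 0, "turn": 0, "fingers": 0.2}, {"dx": 0, "dy": 0, "dz": 15, "turn": 0, "fingers": 0.2}, {"dx": 0, "dy": 0, "dz": 20, "turn": 0, "fingers": 0.2}, {"dx": 0, "dy": 0, "dz": 25, "turn": 0, "fingers": 0.1}, {"dx": 0, "dy": 0, "dz": 25, "turn": 0, "fingers": 0}, {"dx": 0, "dy": 0, "dz": 25, "turn": 0, "fingers": 0}, {"dx": 0, "dy": 0, "dz": 0, "turn": 0, "fingers": 0}])

```text
clock: 18.58
position: [0.4731, 0.404, 0.1304]
ee_rot: [-0.016, 0.996, 0.086, 0.017]
contact_force: [0.4, 0.8, 1.0]
width: 0.0429
```

play_rows(series=[{"dx": 0, "dy": -15, "dz": 0, "turn": -0.09, "fingers": 0}, {"dx": 0, "dy": -24, "dz": 0, "turn": -0.09, "fingers": 0}, {"dx": 0, "dy": -24, "dz": 0, "turn": -0.09, "fingers": 0}, {"dx": 0, "dy": -24, "dz": 0, "turn": -0.09, "fingers": 0}, {"dx": 0, "dy": -24, "dz": 0, "turn": -0.09, "fingers": 0}, {"dx": 0, "dy": -24, "dz": 0, "turn": -0.09, "fingers": 0}, {"dx": 0, "dy": -24, "dz": 0, "turn": -0.09, "fingers": 0}, {"dx": 0, "dy": -24, "dz": 0, "turn": -0.09, "fingers": 0}, {"dx": 0, "dy": -24, "dz": 0, "turn": -0.09, "fingers": 0}, {"dx": 0, "dy": -24, "dz": 0, "turn": -0.09, "fingers": 0}, {"dx": 0, "dy": -24, "dz": 0, "turn": -0.09, "fingers": 0}, {"dx": 0, "dy": -24, "dz": 0, "turn": -0.09, "fingers": 0}, {"dx": 0, "dy": -24, "dz": 0, "turn": -0.09, "fingers": 0}, {"dx": 0, "dy": -24, "dz": 0, "turn": -0.09, "fingers": 0}, {"dx": 0, "dy": -24, "dz": 0, "turn": -0.09, "fingers": 0}, {"dx": 0, "dy": -24, "dz": 0, "turn": -0.09, "fingers": 0}, {"dx": 0, "dy": -24, "dz": 0, "turn": -0.09, "fingers": 0}, {"dx": 0, "dy": -15, "dz": 0, "turn": -0.04, "fingers": 0}, {"dx": 0, "dy": 0, "dz": 0, "turn": 0, "fingers": 0}])

```text
clock: 20.17
position: [0.4676, -0.0265, 0.1236]
ee_rot: [0.003, 0.741, -0.672, 0.024]
contact_force: [0.4, 0.8, 0.5]
width: 0.0423
```

```bash
python3 look.py
python3 - <<'E'
from h import *
for n in("top","side"):
    p=get_image(n)
    for l,z in(("syringe_small",.008),("syringe_large",.0135)):
        for k in masks_of(p,l)[:2]:
            v,u=np.nonzero(k["region"]); c,wh,a=cv2.minAreaRect(np.c_[u,v].astype(np.float32)); print(n,l,round(k["p"],2),len(u),ray(p,c,z)[0].round(3),np.round(wh),round(a))
E
```

```text
t 20.17 pos [ 0.4676 -0.0265  0.1236] z [ 0.032 -0.038 -0.999] jaw -84.4 F [0.4 0.8 0.5] w 0.0423 q [-0.18  0.2   1.93 -0.04  0.97  1.31]
top syringe_large 0.58 463 [0.479 0.405 0.014] [16. 51.] 88
side syringe_small 0.63 206 [0.475 0.002 0.008] [36.  7.] 3
side syringe_small 0.39 476 [0.413 0.217 0.008] [32. 16.] 90
side syringe_large 0.65 983 [0.472 0.407 0.014] [24. 72.] 11
```

play_rows(series=[{"dx": 4, "dy": 13, "dz": 0, "turn": 0.075, "fingers": 0}, {"dx": 3, "dy": 12, "dz": -10, "turn": 0, "fingers": 0}, {"dx": 0, "dy": 0, "dz": -15, "turn": 0, "fingers": 0}, {"dx": 0, "dy": 0, "dz": -15, "turn": 0, "fingers": 0}, {"dx": 0, "dy": 0, "dz": -15, "turn": 0, "fingers": 0}, {"dx": 0, "dy": 0, "dz": -15, "turn": 0, "fingers": 0}, {"dx": 0, "dy": 0, "dz": -10, "turn": 0, "fingers": 0}, {"dx": 0, "dy": 0, "dz": 0, "turn": 0, "fingers": 0}])

```text
clock: 21.13
position: [0.4765, 0.0107, 0.0427]
ee_rot: [-0.001, 0.773, -0.634, 0.027]
contact_force: [0.3, 0.2, -0.3]
width: 0.0425
```

play_rows(series=[{"dx": 0, "dy": -12, "dz": 0, "turn": 0, "fingers": 0}, {"dx": 0, "dy": 0, "dz": -10, "turn": 0, "fingers": 0}, {"dx": -1, "dy": 0, "dz": -10, "turn": 0, "fingers": 0}, {"dx": -1, "dy": 0, "dz": -8, "turn": 0, "fingers": 0}, {"dx": 0, "dy": 0, "dz": 0, "turn": 0, "fingers": 0}])

```text
clock: 21.55
position: [0.4761, 0.0017, 0.0156]
ee_rot: [-0.002, 0.775, -0.631, 0.028]
contact_force: [-0.3, -0.3, 0.2]
width: 0.0429
```

Close, lift, and carry to the tray at (0.533, 0.417).

play_rows(series=[{"dx": 0, "dy": -2, "dz": -2, "turn": 0, "fingers": 0}, {"dx": 0, "dy": 0, "dz": 0, "turn": 0, "fingers": 1}, {"dx": 0, "dy": 0, "dz": 0, "turn": 0, "fingers": 1}, {"dx": 0, "dy": 0, "dz": 0, "turn": 0, "fingers": 1}, {"dx": 0, "dy": 0, "dz": 0, "turn": 0, "fingers": 1}, {"dx": 0, "dy": 0, "dz": 0, "turn": 0, "fingers": 1}, {"dx": 0, "dy": 0, "dz": 15, "turn": 0, "fingers": 1}, {"dx": 0, "dy": 0, "dz": 20, "turn": 0, "fingers": 1}, {"dx": 0, "dy": 0, "dz": 25, "turn": 0, "fingers": 1}, {"dx": 0, "dy": 0, "dz": 25, "turn": 0, "fingers": 1}, {"dx": 0, "dy": 0, "dz": 25, "turn": 0, "fingers": 1}, {"dx": 0, "dy": 0, "dz": 0, "turn": 0, "fingers": 1}])

```text
clock: 22.55
position: [0.4754, 0.0005, 0.1291]
ee_rot: [-0.002, 0.776, -0.631, 0.027]
contact_force: [1.5, 0.1, 0.6]
width: 0.0141
```

play_rows(series=[{"dx": 3, "dy": 15, "dz": 0, "turn": 0.085, "fingers": 1}, {"dx": 4, "dy": 23, "dz": 0, "turn": 0.085, "fingers": 1}, {"dx": 4, "dy": 23, "dz": 0, "turn": 0.085, "fingers": 1}, {"dx": 4, "dy": 23, "dz": 0, "turn": 0.085, "fingers": 1}, {"dx": 4, "dy": 23, "dz": 0, "turn": 0.085, "fingers": 1}, {"dx": 4, "dy": 23, "dz": 0, "turn": 0.085, "fingers": 1}, {"dx": 4, "dy": 23, "dz": 0, "turn": 0.085, "fingers": 1}, {"dx": 4, "dy": 23, "dz": 0, "turn": 0.085, "fingers": 1}, {"dx": 4, "dy": 23, "dz": 0, "turn": 0.085, "fingers": 1}, {"dx": 4, "dy": 23, "dz": 0, "turn": 0.085, "fingers": 1}, {"dx": 4, "dy": 23, "dz": 0, "turn": 0.085, "fingers": 1}, {"dx": 4, "dy": 23, "dz": 0, "turn": 0.085, "fingers": 1}, {"dx": 4, "dy": 23, "dz": 0, "turn": 0.085, "fingers": 1}, {"dx": 4, "dy": 23, "dz": 0, "turn": 0.085, "fingers": 1}, {"dx": 4, "dy": 23, "dz": 0, "turn": 0.085, "fingers": 1}, {"dx": 4, "dy": 23, "dz": 0, "turn": 0.085, "fingers": 1}, {"dx": 4, "dy": 23, "dz": 0, "turn": 0.085, "fingers": 1}, {"dx": 3, "dy": 23, "dz": 0, "turn": 0.085, "fingers": 1}, {"dx": 0, "dy": 0, "dz": 0, "turn": 0, "fingers": 1}])

```text
clock: 24.13
position: [0.5419, 0.4235, 0.1199]
ee_rot: [-0.02, 0.993, 0.119, 0.015]
contact_force: [1.4, -0.2, 0.7]
width: 0.0139
```

```bash
python3 look.py c8 90 210 180 300 180 330 270 400
```

```text
t 24.13 pos [0.5419 0.4235 0.1199] z [ 0.026  0.043 -0.999] jaw 13.6 F [ 1.4 -0.2  0.7] w 0.0139 q [0.55 0.5  1.46 0.03 1.13 0.3 ]
```

View pics/c8.png

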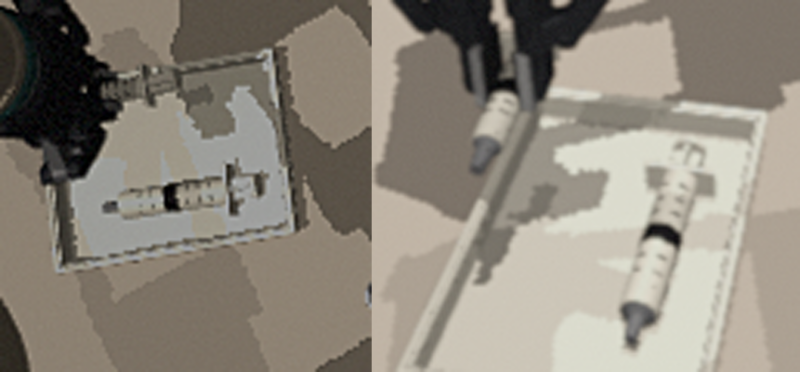

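The large syringe lies flat in the tray and the small one is held above it. I'll lower the small one.

play_rows(series=[{"dx": -9, "dy": -4, "dz": -10, "turn": -0.05, "fingers": 1}, {"dx": 0, "dy": 0, "dz": -15, "turn": 0, "fingers": 1}, {"dx": 0, "dy": 0, "dz": -15, "turn": 0, "fingers": 1}, {"dx": 0, "dy": 0, "dz": -15, "turn": 0, "fingers": 1}, {"dx": 0, "dy": 0, "dz": 0, "turn": 0, "fingers": 1}])

```text
clock: 24.65
position: [0.5299, 0.4092, 0.0622]
ee_rot: [-0.015, 0.996, 0.087, 0.013]
contact_force: [-0.3, 0.2, -0.6]
width: 0.014
```

play_rows(series=[{"dx": 1, "dy": 5, "dz": -10, "turn": 0, "fingers": 1}, {"dx": 0, "dy": 0, "dz": -12, "turn": 0, "fingers": 1}, {"dx": 0, "dy": 0, "dz": -10, "turn": 0, "fingers": 1}, {"dx": 0, "dy": 0, "dz": -6, "turn": 0, "fingers": 1}, {"dx": 0, "dy": 0, "dz": -4, "turn": 0, "fingers": 1}, {"dx": 0, "dy": 0, "dz": 0, "turn": 0, "fingers": 1}])

```text
clock: 25.15
position: [0.5317, 0.412, 0.0178]
ee_rot: [-0.015, 0.996, 0.085, 0.014]
contact_force: [-0.7, -0.3, 1.1]
width: 0.0139
```

play_rows(series=[{"dx": 0, "dy": 0, "dz": -1, "turn": 0, "fingers": 0.35}, {"dx": 0, "dy": 0, "dz": 0, "turn": 0, "fingers": 0.35}, {"dx": 0, "dy": 0, "dz": 0, "turn": 0, "fingers": 0.35}, {"dx": 0, "dy": 0, "dz": 15, "turn": 0, "fingers": 0.35}, {"dx": 0, "dy": 0, "dz": 20, "turn": 0, "fingers": 0.35}, {"dx": 0, "dy": 0, "dz": 25, "turn": 0, "fingers": 0.1}, {"dx": 0, "dy": 0, "dz": 25, "turn": 0, "fingers": 0.1}, {"dx": 0, "dy": 0, "dz": 25, "turn": 0, "fingers": 0.1}, {"dx": 0, "dy": 0, "dz": 0, "turn": 0, "fingers": 0.1}])

```text
clock: 25.9
position: [0.531, 0.4119, 0.1318]
ee_rot: [-0.015, 0.996, 0.085, 0.014]
contact_force: [0.9, 0.9, 0.5]
width: 0.0385
```

play_rows(series=[{"dx": -5, "dy": -15, "dz": 0, "turn": -0.1, "fingers": 0.1}, {"dx": -7, "dy": -20, "dz": 0, "turn": -0.1, "fingers": 0.1}, {"dx": -7, "dy": -20, "dz": 0, "turn": -0.1, "fingers": 0.1}, {"dx": -7, "dy": -20, "dz": 0, "turn": -0.1, "fingers": 0.1}, {"dx": -7, "dy": -20, "dz": 0, "turn": -0.1, "fingers": 0.1}, {"dx": -7, "dy": -20, "dz": 0, "turn": -0.1, "fingers": 0.1}, {"dx": -7, "dy": -20, "dz": 0, "turn": -0.1, "fingers": 0.1}, {"dx": -7, "dy": -20, "dz": 0, "turn": -0.1, "fingers": 0.1}, {"dx": -7, "dy": -20, "dz": 0, "turn": -0.1, "fingers": 0.1}, {"dx": -7, "dy": -20, "dz": 0, "turn": -0.1, "fingers": 0.1}, {"dx": -7, "dy": -20, "dz": 0, "turn": -0.1, "fingers": 0.1}, {"dx": -7, "dy": -20, "dz": 0, "turn": -0.1, "fingers": 0.1}, {"dx": -7, "dy": -20, "dz": 0, "turn": -0.1, "fingers": 0.1}, {"dx": -5, "dy": -20, "dz": 0, "turn": -0.1, "fingers": 0.1}, {"dx": -4, "dy": -15, "dz": 0, "turn": -0.05, "fingers": 0.1}, {"dx": 0, "dy": 0, "dz": 0, "turn": 0, "fingers": 0.1}])

```text
clock: 27.23
position: [0.428, 0.113, 0.1379]
ee_rot: [-0.001, 0.781, -0.624, 0.03]
contact_force: [-0.6, 0.6, -0.5]
width: 0.0385
```

```bash
python3 look.py
```

```text
t 27.23 pos [0.428  0.113  0.1379] z [ 0.049 -0.035 -0.998] jaw -77.3 F [-0.6  0.6 -0.5] w 0.0385 q [ 0.13  0.15  1.96 -0.05  0.99  1.51]
```

play_rows(series=[{"dx": 0, "dy": -2, "dz": -15, "turn": 0.02, "fingers": 0.1}, {"dx": 0, "dy": 0, "dz": -15, "turn": 0, "fingers": 0.1}, {"dx": 0, "dy": 0, "dz": -15, "turn": 0, "fingers": 0.1}, {"dx": 0, "dy": 0, "dz": -15, "turn": 0, "fingers": 0.1}, {"dx": 0, "dy": 0, "dz": -15, "turn": 0, "fingers": 0.1}, {"dx": 0, "dy": 0, "dz": -12, "turn": 0, "fingers": 0.1}, {"dx": 0, "dy": 0, "dz": 0, "turn": 0, "fingers": 0.1}])

```text
clock: 27.82
position: [0.432, 0.1134, 0.0508]
ee_rot: [-0.007, 0.788, -0.615, 0.034]
contact_force: [-0.3, 0.1, -0.6]
width: 0.0385
```

```bash
python3 look.py c9 220 320 210 310 310 430 200 300
```

```text
t 27.82 pos [0.432  0.1134 0.0508] z [ 0.063 -0.03  -0.998] jaw -76.0 F [-0.3  0.1 -0.6] w 0.0385 q [ 0.13  0.27  2.09 -0.06  0.73  1.5 ]
```

View pics/c9.png

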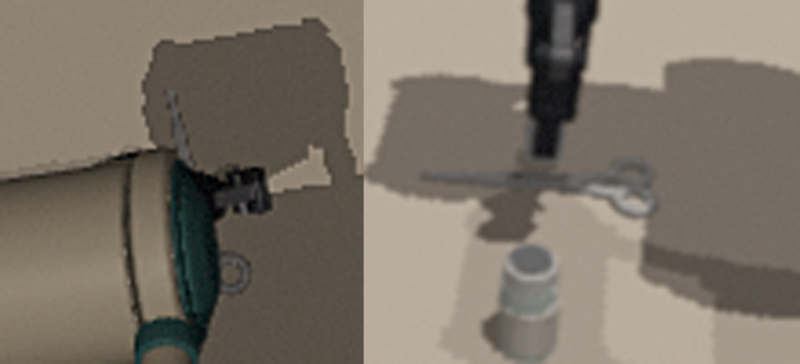

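play_rows(series=[{"dx": 0, "dy": -4, "dz": -10, "turn": 0, "fingers": 0.2}, {"dx": 0, "dy": 0, "dz": -10, "turn": 0, "fingers": 0.2}, {"dx": -1, "dy": 0, "dz": -10, "turn": 0, "fingers": 0.2}, {"dx": -1, "dy": 0, "dz": -6, "turn": 0, "fingers": 0.2}, {"dx": 0, "dy": 0, "dz": 0, "turn": 0, "fingers": 0.2}])

```text
clock: 28.33
position: [0.4372, 0.1115, 0.0205]
ee_rot: [-0.014, 0.789, -0.613, 0.04]
contact_force: [-0.0, -0.1, 0.8]
width: 0.0341
```

play_rows(series=[{"dx": -3, "dy": -2, "dz": -6, "turn": 0, "fingers": 0.2}, {"dx": 0, "dy": 0, "dz": -3, "turn": 0, "fingers": 0.2}, {"dx": 0, "dy": 0, "dz": 0, "turn": 0, "fingers": 0.2}])

```text
clock: 28.58
position: [0.4359, 0.1098, 0.0127]
ee_rot: [-0.015, 0.789, -0.613, 0.041]
contact_force: [0.7, 0.5, 0.5]
width: 0.0341
```

play_rows(series=[{"dx": 0, "dy": 0, "dz": 0, "turn": 0, "fingers": 1}, {"dx": 0, "dy": 0, "dz": 0, "turn": 0, "fingers": 1}, {"dx": 0, "dy": 0, "dz": 0, "turn": 0, "fingers": 1}, {"dx": 0, "dy": 0, "dz": 0, "turn": 0, "fingers": 1}, {"dx": 0, "dy": 0, "dz": 0, "turn": 0, "fingers": 1}, {"dx": 0, "dy": 0, "dz": 0, "turn": 0, "fingers": 1}, {"dx": 0, "dy": 0, "dz": 15, "turn": 0, "fingers": 1}, {"dx": 0, "dy": 0, "dz": 20, "turn": 0, "fingers": 1}, {"dx": 0, "dy": 0, "dz": 25, "turn": 0, "fingers": 1}, {"dx": 0, "dy": 0, "dz": 25, "turn": 0, "fingers": 1}, {"dx": 0, "dy": 0, "dz": 25, "turn": 0, "fingers": 1}, {"dx": 0, "dy": 0, "dz": 0, "turn": 0, "fingers": 1}], squeeze=60)

```text
clock: 29.58
position: [0.4337, 0.1095, 0.1262]
ee_rot: [-0.013, 0.789, -0.613, 0.039]
contact_force: [0.4, -0.3, -0.6]
width: 0.0073
```

```bash
python3 look.py c10 220 320 210 310 310 430 200 300
```

```text
t 29.58 pos [0.4337 0.1095 0.1262] z [ 0.078 -0.027 -0.997] jaw -75.8 F [ 0.4 -0.3 -0.6] w 0.0073 q [ 0.12  0.16  1.99 -0.05  0.92  1.47]
```

View pics/c10.png

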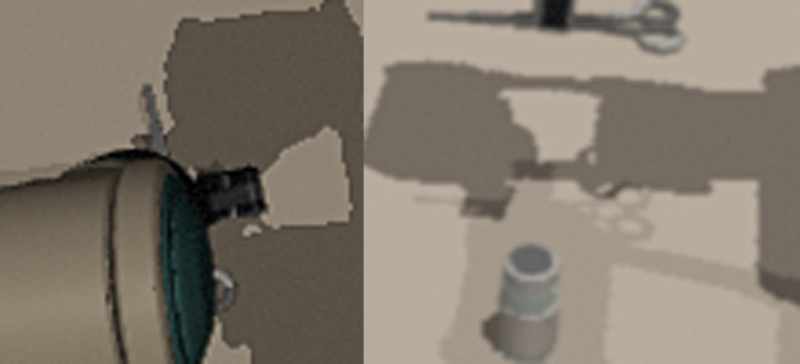

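play_rows(series=[{"dx": 3, "dy": -15, "dz": 0, "turn": 0.07, "fingers": 1}, {"dx": 5, "dy": -26, "dz": 0, "turn": 0.07, "fingers": 1}, {"dx": 5, "dy": -26, "dz": 0, "turn": 0.07, "fingers": 1}, {"dx": 5, "dy": -26, "dz": 0, "turn": 0.07, "fingers": 1}, {"dx": 5, "dy": -26, "dz": 0, "turn": 0.07, "fingers": 1}, {"dx": 5, "dy": -26, "dz": 0, "turn": 0.07, "fingers": 1}, {"dx": 5, "dy": -26, "dz": 0, "turn": 0.07, "fingers": 1}, {"dx": 5, "dy": -26, "dz": 0, "turn": 0.07, "fingers": 1}, {"dx": 5, "dy": -26, "dz": 0, "turn": 0.07, "fingers": 1}, {"dx": 5, "dy": -26, "dz": 0, "turn": 0.07, "fingers": 1}, {"dx": 5, "dy": -26, "dz": 0, "turn": 0.07, "fingers": 1}, {"dx": 5, "dy": -26, "dz": 0, "turn": 0.07, "fingers": 1}, {"dx": 5, "dy": -26, "dz": 0, "turn": 0.07, "fingers": 1}, {"dx": 5, "dy": -26, "dz": 0, "turn": 0.07, "fingers": 1}, {"dx": 5, "dy": -26, "dz": 0, "turn": 0.07, "fingers": 1}, {"dx": 5, "dy": -26, "dz": 0, "turn": 0.07, "fingers": 1}, {"dx": 5, "dy": -26, "dz": 0, "turn": 0.07, "fingers": 1}, {"dx": 5, "dy": -26, "dz": 0, "turn": 0.07, "fingers": 1}, {"dx": 5, "dy": -26, "dz": 0, "turn": 0.07, "fingers": 1}, {"dx": 0, "dy": 0, "dz": 0, "turn": 0, "fingers": 1}])

```text
clock: 31.35
position: [0.5004, -0.3877, 0.0815]
ee_rot: [-0.029, 0.999, 0.039, -0.01]
contact_force: [0.4, -0.6, -1.1]
width: 0.0075
```

```bash
python3 look.py
```

```text
t 31.35 pos [ 0.5004 -0.3877  0.0815] z [-0.021  0.058 -0.998] jaw 4.5 F [ 0.4 -0.6 -1.1] w 0.0075 q [-0.78  0.51  1.56  0.03  1.13 -0.87]
```

play_rows(series=[{"dx": 18, "dy": -8, "dz": 2, "turn": 0, "fingers": 1}, {"dx": 17, "dy": -8, "dz": 2, "turn": 0, "fingers": 1}, {"dx": 0, "dy": 0, "dz": 0, "turn": 0, "fingers": 1}])

```text
clock: 31.6
position: [0.5319, -0.4027, 0.0771]
ee_rot: [-0.035, 0.999, 0.036, -0.015]
contact_force: [1.0, -0.2, -0.3]
width: 0.0076
```

```bash
python3 look.py c11 430 550 180 270 330 410 110 180
```

```text
t 31.6 pos [ 0.5319 -0.4027  0.0771] z [-0.032  0.068 -0.997] jaw 4.2 F [ 1.  -0.2 -0.3] w 0.0076 q [-0.77  0.56  1.46  0.03  1.19 -0.85]
```

View pics/c11.png

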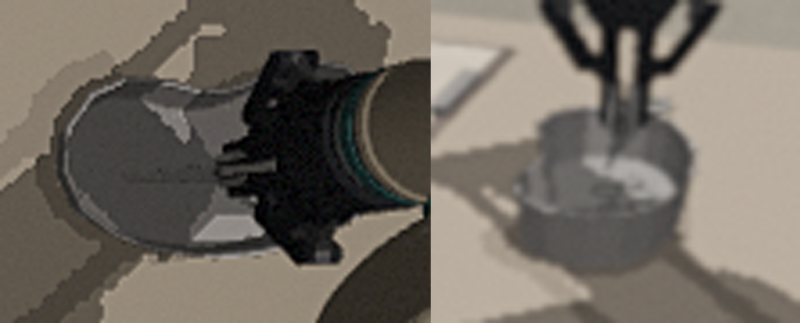

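play_rows(series=[{"dx": 4, "dy": -2, "dz": -10, "turn": 0, "fingers": 1}, {"dx": 0, "dy": 0, "dz": -12, "turn": 0, "fingers": 1}, {"dx": 0, "dy": 0, "dz": -12, "turn": 0, "fingers": 1}, {"dx": 0, "dy": 0, "dz": -8, "turn": 0, "fingers": 1}, {"dx": 0, "dy": 0, "dz": 0, "turn": 0, "fingers": 1}])

```text
clock: 32.12
position: [0.5281, -0.3972, 0.028]
ee_rot: [-0.04, 0.998, 0.036, -0.02]
contact_force: [-0.2, 0.1, -0.3]
width: 0.0074
```

play_rows(series=[{"dx": 5, "dy": -4, "dz": -5, "turn": 0, "fingers": 1}, {"dx": 0, "dy": 0, "dz": -4, "turn": 0, "fingers": 1}, {"dx": 0, "dy": 0, "dz": -3, "turn": 0, "fingers": 1}, {"dx": 0, "dy": 0, "dz": 0, "turn": 0, "fingers": 1}])

```text
clock: 32.45
position: [0.5325, -0.4003, 0.0159]
ee_rot: [-0.041, 0.998, 0.036, -0.021]
contact_force: [-0.8, 0.7, 2.2]
width: 0.0077
```

play_rows(series=[{"dx": 0, "dy": 0, "dz": 0, "turn": 0, "fingers": 0.4}, {"dx": 0, "dy": 0, "dz": 0, "turn": 0, "fingers": 0.4}, {"dx": 0, "dy": 0, "dz": 0, "turn": 0, "fingers": 0.4}, {"dx": 0, "dy": 0, "dz": 15, "turn": 0, "fingers": 0.4}, {"dx": 0, "dy": 0, "dz": 20, "turn": 0, "fingers": 0.4}, {"dx": 0, "dy": 0, "dz": 25, "turn": 0, "fingers": 0.4}, {"dx": 0, "dy": 0, "dz": 25, "turn": 0, "fingers": 0}, {"dx": 0, "dy": 0, "dz": 25, "turn": 0, "fingers": -0.5}, {"dx": 0, "dy": 0, "dz": 25, "turn": 0, "fingers": -0.5}, {"dx": 0, "dy": 0, "dz": 0, "turn": 0, "fingers": -0.5}], squeeze=40)

```text
clock: 33.28
position: [0.5318, -0.4001, 0.1551]
ee_rot: [-0.041, 0.998, 0.036, -0.022]
contact_force: [0.6, -1.1, -0.0]
width: 0.0642
```

play_rows(series=[{"dx": -6, "dy": 15, "dz": 0, "turn": 0, "fingers": -0.5}, {"dx": -8, "dy": 32, "dz": 0, "turn": 0, "fingers": -0.5}, {"dx": -8, "dy": 32, "dz": 0, "turn": 0, "fingers": -0.5}, {"dx": -8, "dy": 32, "dz": 0, "turn": 0, "fingers": -0.5}, {"dx": -8, "dy": 32, "dz": 0, "turn": 0, "fingers": -0.5}, {"dx": -8, "dy": 32, "dz": 0, "turn": 0, "fingers": -0.5}, {"dx": -8, "dy": 32, "dz": 0, "turn": 0, "fingers": -0.5}, {"dx": -8, "dy": 32, "dz": 0, "turn": 0, "fingers": -0.5}, {"dx": -8, "dy": 32, "dz": 0, "turn": 0, "fingers": -0.5}, {"dx": -8, "dy": 32, "dz": 0, "turn": 0, "fingers": -0.5}, {"dx": -8, "dy": 32, "dz": 0, "turn": 0, "fingers": -0.5}, {"dx": -6, "dy": 32, "dz": 0, "turn": 0, "fingers": -0.5}, {"dx": -6, "dy": 32, "dz": 0, "turn": 0, "fingers": -0.5}, {"dx": -6, "dy": 32, "dz": 0, "turn": 0, "fingers": -0.5}, {"dx": -6, "dy": 32, "dz": 0, "turn": 0, "fingers": -0.5}, {"dx": -4, "dy": 32, "dz": 0, "turn": 0, "fingers": -0.5}, {"dx": -4, "dy": 32, "dz": 0, "turn": 0, "fingers": -0.5}, {"dx": -4, "dy": 32, "dz": 0, "turn": 0, "fingers": -0.5}, {"dx": 0, "dy": 25, "dz": 0, "turn": 0, "fingers": -0.5}, {"dx": 0, "dy": 0, "dz": 0, "turn": 0, "fingers": -0.5}])

```text
clock: 34.95
position: [0.3996, 0.2033, 0.153]
ee_rot: [-0.037, 0.999, 0.031, -0.015]
contact_force: [0.4, 0.0, 0.0]
width: 0.0638
```

```bash
python3 look.py
python3 - <<'E'
from h import *
p=get_image("side"); k=masks_of(p,"vial_small")[0]; v,u=np.nonzero(k["region"]); print(k["p"],u.min(),u.max(),v.min(),v.max())
a=np.linspace(0,6.28,60)
for c in [(.407,.236),(.41,.24),(.404,.236),(.407,.230)]:
    q=np.vstack([np.c_[c[0]+r*np.cos(a),c[1]+r*np.sin(a),0*a+h] for h,r in((0,.015),(.056,.0135))]);w=proj(p,q);print(c,w.min(0).round(1),w.max(0).round(1))
for n in("top","side"):
  p=get_image(n)
  for k in masks_of(p,"forceps")[:2]:
    v,u=np.nonzero(k["region"]); c,wh,_=cv2.minAreaRect(np.c_[u,v].astype(np.float32)); print(n,"forceps",round(k["p"],2),ray(p,c,.0055)[0].round(3),np.round(wh))
E
```

```text
t 34.95 pos [0.3996 0.2033 0.153 ] z [-0.032  0.072 -0.997] jaw 3.6 F [0.4 0.  0. ] w 0.0638 q [0.25 0.16 1.91 0.09 1.09 0.15]
0.68 346 363 267 299
(0.407, 0.236) [347.1 265.3] [364.3 299.6]
(0.41, 0.24) [344.9 266.3] [362.1 300.7]
(0.404, 0.236) [348.7 265.6] [366. 300.]
(0.407, 0.23) [348.  263.2] [365.2 297.3]
top forceps 0.86 [ 0.535 -0.413  0.006] [20. 44.]
```

play_rows(series=[{"dx": 4, "dy": 17, "dz": 0, "turn": 0, "fingers": -0.5}, {"dx": 4, "dy": 16, "dz": 0, "turn": 0, "fingers": -0.5}, {"dx": 0, "dy": 0, "dz": -12, "turn": 0, "fingers": -0.5}, {"dx": 0, "dy": 0, "dz": -12, "turn": 0, "fingers": -0.5}, {"dx": 0, "dy": 0, "dz": -12, "turn": 0, "fingers": -0.5}, {"dx": 0, "dy": 0, "dz": -12, "turn": 0, "fingers": -0.5}, {"dx": 0, "dy": 0, "dz": 0, "turn": 0, "fingers": -0.5}])

```text
clock: 35.83
position: [0.4126, 0.225, 0.1042]
ee_rot: [-0.035, 0.999, 0.021, -0.013]
contact_force: [0.0, -0.9, -0.0]
width: 0.0642
```

```bash
python3 look.py
```

```text
t 35.83 pos [0.4126 0.225  0.1042] z [-0.027  0.069 -0.997] jaw 2.5 F [ 0.  -0.9 -0. ] w 0.0642 q [0.29 0.24 1.94 0.09 0.97 0.2 ]
```

play_rows(series=[{"dx": -5, "dy": 12, "dz": 0, "turn": 0, "fingers": -0.5}, {"dx": 0, "dy": 0, "dz": 0, "turn": 0, "fingers": -0.5}, {"dx": 0, "dy": 0, "dz": -10, "turn": 0, "fingers": -0.5}, {"dx": 0, "dy": 0, "dz": -10, "turn": 0, "fingers": -0.5}, {"dx": 0, "dy": 0, "dz": -8, "turn": 0, "fingers": -0.5}, {"dx": 0, "dy": 0, "dz": 0, "turn": 0, "fingers": -0.5}])

```text
clock: 36.33
position: [0.4109, 0.2325, 0.0759]
ee_rot: [-0.035, 0.999, 0.018, -0.011]
contact_force: [0.0, -0.2, -0.2]
width: 0.0641
```

```bash
python3 look.py c12 180 300 220 320 310 410 220 320
```

```text
t 36.33 pos [0.4109 0.2325 0.0759] z [-0.023  0.069 -0.997] jaw 2.1 F [ 0.  -0.2 -0.2] w 0.0641 q [0.31 0.28 1.97 0.09 0.89 0.22]
```

View pics/c12.png

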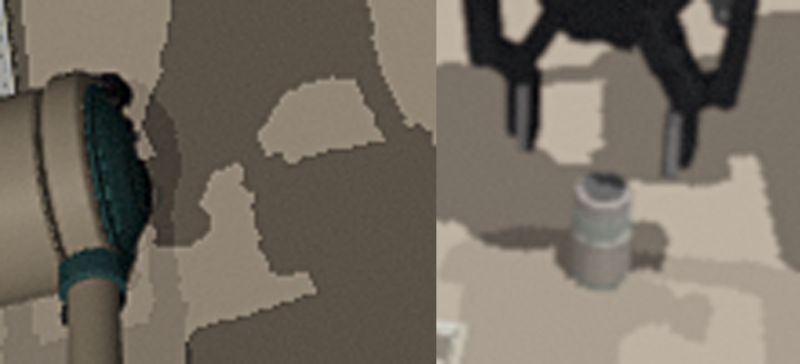

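play_rows(series=[{"dx": -4, "dy": 3, "dz": -10, "turn": 0, "fingers": -0.5}, {"dx": 0, "dy": 0, "dz": -10, "turn": 0, "fingers": -0.5}, {"dx": 0, "dy": 0, "dz": -10, "turn": 0, "fingers": -0.5}, {"dx": 0, "dy": 0, "dz": -8, "turn": 0, "fingers": -0.5}, {"dx": 0, "dy": 0, "dz": 0, "turn": 0, "fingers": -0.5}])

```text
clock: 36.85
position: [0.4107, 0.2363, 0.0401]
ee_rot: [-0.036, 0.999, 0.018, -0.007]
contact_force: [0.0, -1.3, -0.0]
width: 0.064
```

play_rows(series=[{"dx": -3, "dy": 0, "dz": -5, "turn": 0, "fingers": -0.5}, {"dx": 0, "dy": 0, "dz": -3, "turn": 0, "fingers": -0.5}, {"dx": 0, "dy": 0, "dz": 0, "turn": 0, "fingers": -0.5}, {"dx": 0, "dy": 0, "dz": 0, "turn": 0, "fingers": 1}, {"dx": 0, "dy": 0, "dz": 0, "turn": 0, "fingers": 1}, {"dx": 0, "dy": 0, "dz": 0, "turn": 0, "fingers": 1}, {"dx": 0, "dy": 0, "dz": 0, "turn": 0, "fingers": 1}, {"dx": 0, "dy": 0, "dz": 0, "turn": 0, "fingers": 1}, {"dx": 0, "dy": 0, "dz": 0, "turn": 0, "fingers": 1}])

```text
clock: 37.6
position: [0.4091, 0.2368, 0.0334]
ee_rot: [-0.037, 0.999, 0.018, -0.005]
contact_force: [0.1, -0.7, 0.2]
width: 0.0283
```

play_rows(series=[{"dx": 0, "dy": 0, "dz": 10, "turn": 0, "fingers": 1}, {"dx": 0, "dy": 0, "dz": 15, "turn": 0, "fingers": 1}, {"dx": 0, "dy": 0, "dz": 18, "turn": 0, "fingers": 1}, {"dx": 0, "dy": 0, "dz": 18, "turn": 0, "fingers": 1}, {"dx": 0, "dy": 0, "dz": 0, "turn": 0, "fingers": 1}])

```text
clock: 38.02
position: [0.4076, 0.2362, 0.0953]
ee_rot: [-0.036, 0.999, 0.018, -0.007]
contact_force: [0.5, 0.3, 0.5]
width: 0.0285
```

```bash
python3 look.py; python3 vm.py vial_small .063 .015 .05
```

```text
t 38.02 pos [0.4076 0.2362 0.0953] z [-0.015  0.071 -0.997] jaw 2.0 F [0.5 0.3 0.5] w 0.0285 q [0.32 0.25 1.96 0.09 0.93 0.23]
side 0.96 mask 347 364 238 273
-8 [353.5 239.1] [372.6 273. ]
0 [349. 239.] [367.8 272.9]
8 [344.4 239. ] [363.1 272.8]
16 [339.9 238.9] [358.3 272.8]
```

play_rows(series=[{"dx": 10, "dy": -6, "dz": 2, "turn": 0, "fingers": 1}, {"dx": 20, "dy": -12.5, "dz": 2, "turn": 0, "fingers": 1}, {"dx": 20, "dy": -12.5, "dz": 2, "turn": 0, "fingers": 1}, {"dx": 20, "dy": -12.5, "dz": 2, "turn": 0, "fingers": 1}, {"dx": 20, "dy": -12.5, "dz": 2, "turn": 0, "fingers": 1}, {"dx": 20, "dy": -12.5, "dz": 2, "turn": 0, "fingers": 1}, {"dx": 20, "dy": -12.5, "dz": 2, "turn": 0, "fingers": 1}, {"dx": 20, "dy": -12.5, "dz": 2, "turn": 0, "fingers": 1}, {"dx": 20, "dy": -12.5, "dz": 2, "turn": 0, "fingers": 1}, {"dx": 20, "dy": -12.5, "dz": 2, "turn": 0, "fingers": 1}, {"dx": 20, "dy": -12.5, "dz": 2, "turn": 0, "fingers": 1}, {"dx": 20, "dy": -12.5, "dz": 2, "turn": 0, "fingers": 1}, {"dx": 20, "dy": -12.5, "dz": 2, "turn": 0, "fingers": 1}, {"dx": 20, "dy": -12.5, "dz": 2, "turn": 0, "fingers": 1}, {"dx": 10, "dy": -6, "dz": 0, "turn": 0, "fingers": 1}, {"dx": 0, "dy": 0, "dz": 0, "turn": 0, "fingers": 1}])

```text
clock: 39.55
position: [0.6968, 0.0374, 0.1]
ee_rot: [-0.031, 0.999, 0.017, -0.024]
contact_force: [-0.7, -0.2, -0.4]
width: 0.0287
```

```bash
python3 look.py
```

```text
t 39.55 pos [0.6968 0.0374 0.1   ] z [-0.05   0.061 -0.997] jaw 2.1 F [-0.7 -0.2 -0.4] w 0.0287 q [-0.08  0.58  1.38  0.06  1.24 -0.13]
```

play_rows(series=[{"dx": 2, "dy": 10, "dz": -5, "turn": 0, "fingers": 1}, {"dx": 0, "dy": 8, "dz": -8, "turn": 0, "fingers": 1}, {"dx": 0, "dy": 0, "dz": -10, "turn": 0, "fingers": 1}, {"dx": 0, "dy": 0, "dz": -6, "turn": 0, "fingers": 1}, {"dx": 0, "dy": 0, "dz": 0, "turn": 0, "fingers": 1}])

```text
clock: 39.97
position: [0.6949, 0.0579, 0.0636]
ee_rot: [-0.032, 0.999, 0.017, -0.029]
contact_force: [-0.8, -0.6, -1.8]
width: 0.0289
```

```bash
python3 look.py
python3 - <<'E'
from h import *
T=get_state()["position"]; a=np.linspace(0,6.28,60)
for n in("side","top"):
  p=get_image(n); m=masks_of(p,"vial_small")
  for k in m[:1]:
    v,u=np.nonzero(k["region"]); print(n,round(k["p"],2),u.min(),u.max(),v.min(),v.max())
    for o in [(0,0),(.005,0),(0,.005)]:
      q=np.vstack([np.c_[T[0]+o[0]+r*np.cos(a),T[1]+o[1]+r*np.sin(a),0*a+h+T[2]-.0334] for h,r in((0,.015),(.056,.0135))]);w=proj(p,q);print(o,w.min(0).round(1),w.max(0).round(1))
    b=[.6992,.0564,.018]; c=np.array([[1,1],[1,-1],[-1,-1],[-1,1]])*.024; t=np.radians(-9.5); R=np.array([[np.cos(t),-np.sin(t)],[np.sin(t),np.cos(t)]])
    I=cv2.resize(p["pixels"],None,fx=4,fy=4,interpolation=cv2.INTER_CUBIC)
    w=proj(p,np.c_[c@R.T+b[:2],np.full(4,.018)]); cv2.polylines(I,[(w*4).astype(np.int32)],True,(255,0,0),1)
    C=(w.mean(0)*4).astype(int); cv2.imwrite(f"pics/s_{n}.png",I[C[1]-200:C[1]+150,C[0]-200:C[0]+200,::-1])
a,b=cv2.imread("pics/s_side.png"),cv2.imread("pics/s_top.png")
cv2.imwrite("pics/c13.png",np.hstack([a,b]) if b is not None else a)
E
```

```text
t 39.97 pos [0.6949 0.0579 0.0636] z [-0.059  0.062 -0.996] jaw 2.1 F [-0.8 -0.6 -1.8] w 0.0289 q [-0.05  0.61  1.41  0.06  1.18 -0.11]
side 0.69 253 267 184 208
(0, 0) [253.4 182.9] [267.4 209.1]
(0.005, 0) [251.6 182.6] [265.6 208.7]
(0, 0.005) [252.4 183.8] [266.4 210.1]
top 0.43 102 186 196 268
(0, 0) [290.4 144.1] [303.5 161.8]
(0.005, 0) [290.4 142. ] [303.6 159.8]
(0, 0.005) [288.2 144.1] [301.4 161.7]
```

View pics/c13.png

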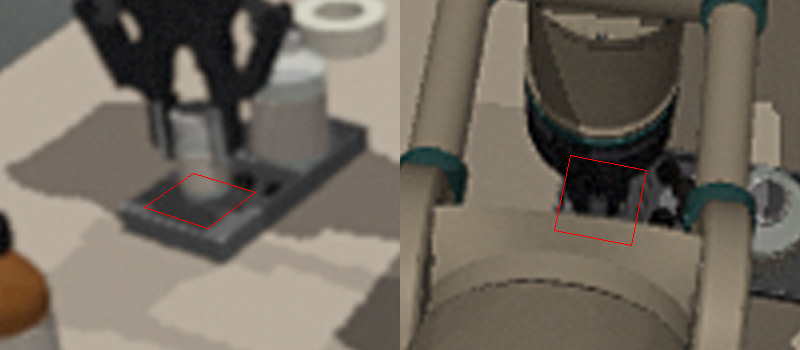

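play_rows(series=[{"dx": 5, "dy": -1, "dz": -4, "turn": 0, "fingers": 1}, {"dx": 1, "dy": 0, "dz": -6, "turn": 0, "fingers": 1}, {"dx": 1, "dy": 0, "dz": -6, "turn": 0, "fingers": 1}, {"dx": 0, "dy": 0, "dz": -4, "turn": 0, "fingers": 1}, {"dx": 0, "dy": 0, "dz": 0, "turn": 0, "fingers": 1}])

```text
clock: 40.58
position: [0.7065, 0.0554, 0.0471]
ee_rot: [-0.031, 0.999, 0.017, -0.024]
contact_force: [-0.4, 0.0, -0.1]
width: 0.0286
```

play_rows(series=[{"dx": -6, "dy": 1, "dz": -2, "turn": 0, "fingers": 1}, {"dx": 0, "dy": 0, "dz": -3, "turn": 0, "fingers": 1}, {"dx": 0, "dy": 0, "dz": -3, "turn": 0, "fingers": 1}, {"dx": 0, "dy": 0, "dz": 0, "turn": 0, "fingers": 1}])

```text
clock: 40.92
position: [0.6992, 0.0563, 0.0376]
ee_rot: [-0.031, 0.999, 0.016, -0.025]
contact_force: [0.2, 0.1, -0.6]
width: 0.0286
```

play_rows(series=[{"dx": 0, "dy": 0, "dz": -2, "turn": 0, "fingers": 1}, {"dx": 0, "dy": 0, "dz": 0, "turn": 0, "fingers": 1}, {"dx": 0, "dy": 0, "dz": -1, "turn": 0, "fingers": 1}, {"dx": 0, "dy": 0, "dz": 0, "turn": 0, "fingers": 1}])

```text
clock: 41.25
position: [0.7001, 0.0563, 0.0366]
ee_rot: [-0.031, 0.999, 0.017, -0.023]
contact_force: [0.1, 0.5, -0.5]
width: 0.0285
```

play_rows(series=[{"dx": 0, "dy": 0, "dz": 0, "turn": 0, "fingers": 0.3}, {"dx": 0, "dy": 0, "dz": 0, "turn": 0, "fingers": 0.2}, {"dx": 0, "dy": 0, "dz": 0, "turn": 0, "fingers": 0.1}, {"dx": 0, "dy": 0, "dz": 0, "turn": 0, "fingers": -0.1}, {"dx": 0, "dy": 0, "dz": 0, "turn": 0, "fingers": -0.2}, {"dx": 0, "dy": 0, "dz": 0, "turn": 0, "fingers": -0.2}, {"dx": 0, "dy": 0, "dz": 10, "turn": 0, "fingers": -0.2}, {"dx": 0, "dy": 0, "dz": 15, "turn": 0, "fingers": -0.2}, {"dx": 0, "dy": 0, "dz": 20, "turn": 0, "fingers": -0.2}, {"dx": 0, "dy": 0, "dz": 20, "turn": 0, "fingers": -0.2}, {"dx": 0, "dy": 0, "dz": 25, "turn": 0, "fingers": -0.2}, {"dx": 0, "dy": 0, "dz": 25, "turn": 0, "fingers": -0.2}, {"dx": 0, "dy": 0, "dz": 25, "turn": 0, "fingers": -0.2}])

```text
clock: 42.33
position: [0.6947, 0.0564, 0.1769]
ee_rot: [-0.032, 0.999, 0.016, -0.031]
contact_force: [0.4, -0.1, -0.0]
width: 0.0513
```

play_rows(series=[{"dx": -15, "dy": 0, "dz": 5, "turn": 0, "fingers": -0.2}, {"dx": -28, "dy": 0, "dz": 5, "turn": 0, "fingers": -0.2}, {"dx": -28, "dy": 0, "dz": 5, "turn": 0, "fingers": -0.2}, {"dx": -28, "dy": 0, "dz": 5, "turn": 0, "fingers": -0.2}, {"dx": -28, "dy": 0, "dz": 5, "turn": 0, "fingers": -0.2}, {"dx": -28, "dy": 0, "dz": 5, "turn": 0, "fingers": -0.2}, {"dx": -28, "dy": 0, "dz": 5, "turn": 0, "fingers": -0.2}, {"dx": -28, "dy": 0, "dz": 5, "turn": 0, "fingers": -0.2}, {"dx": -28, "dy": 0, "dz": 5, "turn": 0, "fingers": -0.2}, {"dx": -28, "dy": 0, "dz": 5, "turn": 0, "fingers": -0.2}, {"dx": -28, "dy": 0, "dz": 5, "turn": 0, "fingers": -0.2}, {"dx": -28, "dy": 0, "dz": 5, "turn": 0, "fingers": -0.2}, {"dx": 0, "dy": 0, "dz": 0, "turn": 0, "fingers": -0.2}])

```text
clock: 43.42
position: [0.3617, 0.0564, 0.257]
ee_rot: [-0.03, 0.999, 0.017, -0.016]
contact_force: [0.0, -0.3, -0.3]
width: 0.0512
```

```bash
python3 look.py
python3 - <<'E'
from h import *
hz=dict(vial_large=.098,vial_small=.059,syringe_large=.0135,syringe_small=.011,forceps=.0055,amber_bottle=.105,tape_roll=.025)
T={}
for n in("top","side"):
    p=get_image(n)
    for l,z in hz.items():
        for k in masks_of(p,l)[:1]:
            v,u=np.nonzero(k["region"]); c,wh,a=cv2.minAreaRect(np.c_[u,v].astype(np.float32)); print(n,l,round(k["p"],2),"box",u.min(),u.max(),v.min(),v.max(),ray(p,c,z)[0].round(3))
    I=p["pixels"]
    T[n]=I
    a=np.linspace(0,6.28,60)
    for nm,c,(r,h) in(("L",(.6827,-.0422),(.026,.068)),("S",(.6992,.0564),(.015,.04))):
        w=proj(p,np.vstack([np.c_[c[0]+R*np.cos(a),c[1]+R*np.sin(a),0*a+.003+H] for H,R in((0,r),(h,r),(.095 if nm=="L" else .056,.0135))])); print("ideal",nm,w.min(0).round(1),w.max(0).round(1))
top,side=T["top"],T["side"]
f=lambda I:cv2.resize(I,(400,300),interpolation=cv2.INTER_CUBIC)
o=np.vstack([np.hstack([f(top[130:205,270:370]),f(side[145:235,220:340])]),np.hstack([f(top[180:285,90:230]),f(top[180:270,435:555])])])
cv2.imwrite("pics/final.png",o[:,:,::-1])
E
```

```text
t 43.42 pos [0.3617 0.0564 0.257 ] z [-0.032  0.06  -0.998] jaw 2.0 F [ 0.  -0.3 -0.3] w 0.0512 q [-0.09 -0.04  1.85  0.06  1.38 -0.14]
top vial_large 0.56 box 327 349 147 173 [ 0.672 -0.038  0.098]
top vial_small 0.72 box 292 304 147 162 [0.691 0.055 0.059]
top syringe_large 0.89 box 123 175 233 250 [0.479 0.404 0.014]
top syringe_small 0.67 box 128 169 212 224 [0.531 0.41  0.011]
top forceps 0.55 box 457 511 218 238 [ 0.535 -0.403  0.006]
top amber_bottle 0.85 box 213 237 132 157 [0.698 0.216 0.105]
top tape_roll 0.64 box 398 428 131 162 [ 0.729 -0.226  0.025]
ideal L [327.4 147.1] [350.6 174.7]
ideal S [291.5 145.5] [304.5 162.6]
side vial_large 0.89 box 271 292 165 202 [0.639 0.051 0.098]
side vial_small 0.85 box 254 265 195 216 [0.674 0.1   0.059]
side syringe_small 0.7 box 233 260 319 375 [0.53  0.415 0.011]
side amber_bottle 0.76 box 197 225 212 263 [0.662 0.295 0.105]
side tape_roll 0.79 box 284 305 158 173 [ 0.718 -0.197  0.025]
ideal L [272.4 163. ] [293.5 202.2]
ideal S [253.3 192.3] [267.  217.9]
```

```bash
python3 -c "from rig import *; print(sign_off())"
```

```text
the job is handed in; nothing more can be done
None
```

I placed all five items and handed the job in at about 44 s on the robot's clock (limit 128 s), with the arm clear of everything.

- **Vials:** both stand in their bays. Their outlines in both cameras match where a centred, upright vial should appear, mostly to within 1–2 pixels (2.5–5 mm). The large one's silhouette is roughly 2 px short at the top in the side view and the small one's outline is slightly smaller than ideal; both fit the networks' mask error.
- **Syringes:** they lie lengthwise in the tray, side by side. The large one is at about (0.479, 0.404) m and the small one at (0.531, 0.410) m. My aims were (0.474, 0.406) and (0.533, 0.417) m.
- **Forceps:** they are in the kidney dish at about (0.535, -0.403) m. I estimated the dish origin at (0.525, -0.405) m.
- **Bystanders:** the amber bottle and tape roll show no movement beyond measurement noise, about 2 mm.

**What went wrong or was not checked:**
- **First vial grasp:** fast descents tilted the tool a few degrees. My first grip on the large vial was too high and off-centre, so I released it on the counter and gripped it again. After that I moved more slowly.
- **Detection gaps:** in the final side view the networks did not report the large syringe or the forceps, so those two rest on the top view alone. In the side view only the small syringe's position could be confirmed. I read the side view of the vials by outline only.
- **Final picture:** I had used up my 16 viewings, so the last check was by mask measurements, not by eye.

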